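# Fill the sagger: pack seven porcelain pestles upright for firing

### The job

Fill the round kiln box with its full set of seven pestles, all standing upright on its floor, head down, in one close cluster so that they prop one another in the firing: add the one that lies in the V-cradle and the one on the worktop, sliding the loose ones together where a gap is too narrow. Before the worktop one goes in, lay it in the emptied V-cradle and let go of it there, so that you can take it afresh by its handle end; the clay is unfired, so do not press hard, tip over the standing ones or disturb the other things.

Things in the scene. Friction and masses are not known exactly. Their poses are not given: they have to be found in the camera images.
- sagger: round open fireclay kiln box (sagger), fixed; outside 147 mm across, 54 mm high, inside 127 mm across, floor 8 mm above the worktop, on which a pestle held upright can be slid along (friction about 0.6). Origin: centre of its underside, z up; turned at random. Seven pestle heads just fit, six round one in the middle, with about 3 mm to spare
- cradle: wooden V-cradle, fixed: base 84 x 104 x 13 mm, sloping 90-degree V trough 48 mm long, stop board at its lower end. Origin: centre of the underside. A seated pestle has its head in the V, foot centre at (0, 25, 44) mm in this frame, axis rising at 45 degrees along (0, -0.707, 0.707), handle clear.
- cradle_seat (a point): where the half-way point of a pestle seated in the V-cradle lies: (0, -14.6, 83.6) mm from the cradle's origin; axes as the cradle's
- pestle_in1_mid (a point): unfired white pestle, 112 mm, 150 g: cylindrical head 40 mm across, 38 mm long, foot edge rounded by 9 mm; sloping shoulder to 48 mm; round handle 15 mm across to the end. Point on its axis half-way, 56 mm from the foot; z from head to handle. One of five standing loose along the sagger's wall, not closed up; no gap there admits another
- pestle_in2_mid (a point): unfired white pestle, 112 mm, 150 g: cylindrical head 40 mm across, 38 mm long, foot edge rounded by 9 mm; sloping shoulder to 48 mm; round handle 15 mm across to the end. Point on its axis half-way, 56 mm from the foot; z from head to handle. One of five standing loose along the sagger's wall, not closed up; no gap there admits another
- pestle_in3_mid (a point): unfired white pestle, 112 mm, 150 g: cylindrical head 40 mm across, 38 mm long, foot edge rounded by 9 mm; sloping shoulder to 48 mm; round handle 15 mm across to the end. Point on its axis half-way, 56 mm from the foot; z from head to handle. One of five standing loose along the sagger's wall, not closed up; no gap there admits another
- pestle_in4_mid (a point): unfired white pestle, 112 mm, 150 g: cylindrical head 40 mm across, 38 mm long, foot edge rounded by 9 mm; sloping shoulder to 48 mm; round handle 15 mm across to the end. Point on its axis half-way, 56 mm from the foot; z from head to handle. One of five standing loose along the sagger's wall, not closed up; no gap there admits another
- pestle_in5_mid (a point): unfired white pestle, 112 mm, 150 g: cylindrical head 40 mm across, 38 mm long, foot edge rounded by 9 mm; sloping shoulder to 48 mm; round handle 15 mm across to the end. Point on its axis half-way, 56 mm from the foot; z from head to handle. One of five standing loose along the sagger's wall, not closed up; no gap there admits another
- pestle_cradle_mid (a point): unfired white pestle, 112 mm, 150 g: cylindrical head 40 mm across, 38 mm long, foot edge rounded by 9 mm; sloping shoulder to 48 mm; round handle 15 mm across to the end. Point on its axis half-way, 56 mm from the foot; z from head to handle. Lies seated in the V-cradle, handle end up
- pestle_table_mid (a point): unfired white pestle, 112 mm, 150 g: cylindrical head 40 mm across, 38 mm long, foot edge rounded by 9 mm; sloping shoulder to 48 mm; round handle 15 mm across to the end. Point on its axis half-way, 56 mm from the foot; z from head to handle. Lies level on the worktop before the sagger, axis 20 mm up, handle roughly to the robot's right; it can roll
- slip_jar: screw-lid jar, a bystander; origin at the centre of its underside
- water_bowl: small bowl, a bystander; origin at the centre of its underside
- petal_16: thin bent tile, a bystander; origin at the centre of its underside
- boxwood_paddle: modelling paddle, a bystander; origin at the centre of its underside
- cuff_5: cast cuff, a bystander; origin at the centre of its underside

How it is judged (in metres and radians):
On the way:
1. the pestle from the worktop lies seated in the V-cradle, let go (distance between pestle_table_mid and cradle_seat below 0.008 m and contact force between the fingers and pestle_table below 0.1 N), for 0.2 s.
At the end, for the whole second after the job is handed in: all seven pestles stand in the sagger, each upright within 0.12 rad (7 degrees), head down with its foot within about 3 mm of the sagger's floor and its axis within 50 mm of the sagger's centre, at rest and let go (horizontal distance between each of pestle_in1_mid, pestle_in2_mid, pestle_in3_mid, pestle_in4_mid, pestle_in5_mid, pestle_cradle_mid, pestle_table_mid and sagger below 0.05 m and z of pestle_in1_mid in the frame of sagger between 0.06 and 0.067 m and angle between each of pestle_in1_mid, pestle_in2_mid, pestle_in3_mid, pestle_in4_mid, pestle_in5_mid, pestle_cradle_mid, pestle_table_mid's own z axis and vertical below 0.12 rad and linear speed of each of pestle_in1, pestle_in2, pestle_in3, pestle_in4, pestle_in5, pestle_cradle, pestle_table below 0.02 m/s and contact force between the fingers and pestle_in1 below 0.1 N and z of pestle_in2_mid in the frame of sagger between 0.06 and 0.067 m and contact force between the fingers and pestle_in2 below 0.1 N and z of pestle_in3_mid in the frame of sagger between 0.06 and 0.067 m and contact force between the fingers and pestle_in3 below 0.1 N and z of pestle_in4_mid in the frame of sagger between 0.06 and 0.067 m and contact force between the fingers and pestle_in4 below 0.1 N and z of pestle_in5_mid in the frame of sagger between 0.06 and 0.067 m and contact force between the fingers and pestle_in5 below 0.1 N and z of pestle_cradle_mid in the frame of sagger between 0.06 and 0.067 m and contact force between the fingers and pestle_cradle below 0.1 N and z of pestle_table_mid in the frame of sagger between 0.06 and 0.067 m and contact force between the fingers and pestle_table below 0.1 N); the robot touches nothing.
It fails at once if a pestle is pressed against the sagger, or against the cradle, with more than 70 N (contact force between any of pestle_in1, pestle_in2, pestle_in3, pestle_in4, pestle_in5, pestle_cradle, pestle_table and sagger above 70 N or contact force between any of pestle_cradle, pestle_table and cradle above 70 N).
It fails at once if one of the five pestles standing in the sagger is tipped by more than 0.5 rad (angle between any of pestle_in1_mid, pestle_in2_mid, pestle_in3_mid, pestle_in4_mid, pestle_in5_mid's own z axis and vertical above 0.5 rad).
It fails at once if a bystander is moved by more than 25 mm (distance of any of slip_jar, water_bowl, petal_16, boxwood_paddle, cuff_5 from where it was at the start of the episode above 0.025 m).
It also fails if it takes over 72 s, if anything falls off the work surface, if the arm or the gripper's body presses on something with over 40 N, if the wrist force passes 120 N, or if a joint passes its speed limit or range.

### The arm

A 6-joint arm with a two-finger parallel gripper is mounted at the origin on a cart in front of the work surface, level with it; the furniture and walls round the work are solid. World frame = base frame: x ahead of the robot, y to its left, z up, the work surface at z = 0. Lengths are in mm, angles in rad, forces in N, time in s.
With the tool pointing down it reaches from about 350 to 775 mm from the base axis. Payload 7.3 kg.
Tool frame: the origin (TCP) lies between the finger pads; the fingertips stand 25 mm ahead of it and the grasp point (between the pads) lies 6 mm ahead of it; z points along the fingers, y is the direction in which the jaws open and shut (so a half turn about z gives the same grasp; the last joint's range is limited). The gripper opens to 92 mm and grips with 3 to 60 N. Pads are 19 mm wide; open, the fingers measure 130 mm over their backs; the gripper's body (75 mm by 190 mm) begins 47 mm behind the grasp point.
Start: joints at [-1.489, 0.342, 1.524, -0, 1.275, -0.146], TCP at [118.585, -511.449, 251.741] pointing down, gripper open.
Joint ranges: [-2.53, 2.53], [-0.77, 2.02], [0.04, 2.7], [-1, 4.14], [0.28, 2.66], [-3.11, 3.11]. Speed limits (rad/s): [2.57, 2.57, 3.14, 3.14, 3.14, 3.14].

### API

Orientations are given as [roll, pitch, yaw] about the fixed x, y, z axes, in that order (R = Rz(yaw) Ry(pitch) Rx(roll)).
In Python, from plant import get_obs, capture, calibration, close_job gives the robot as it stands. The module is installed in compiled form; this text tells all that it offers.
- The arm moves only by the shell command python3 -m jog 'ROWS'. ROWS is JSON, one flat list of numbers, 5 for each row, row after row: the closure, from 0 (fully open) to 1 (shut), then the shift along the tool's x, y, z in mm, then the turn about the tool's z in degrees. In form: [fingers, tx, ty, tz, yaw, fingers, tx, ty, tz, yaw, ...]. A call has 1 to 5 rows; each row shifts and turns the pose as measured when the row begins, along the tool's axes as they then stand; what a row does not reach is not made up. A row lasts 1/10 s, in which the tool goes at most 50 mm and 8.59 degrees, less where a joint would pass 70% of its speed; a pose out of reach is approached as far as the arm can. A call is refused whole if a number of a shift passes 50 or a number of a turn 8.59, either way. A call with a gripper value outside its range is refused whole. The fingers move at their own pace and stop on an object; the grip force is fixed at half the most. Time passes only in rows, so rows that do not move let the fingers close. It gives the time, the measured TCP pose, the force and the opening at its end, in the units of the state.
- get_obs(): the state, without advancing time (a new reading comes with each control period).
- capture(name): name is "scene" or "top" or "wrist"; returns (picture, depth): 400x640x3 uint8, red, green, blue; 400x640 float32, mm along the optical axis (not along the pixel's ray), 0 where there is no reading.
- calibration(name): a dict with "fovy" (degrees; the focal length in pixels is half the picture's height over the tangent of half this angle, whatever the lens; pixels are square), "cx", "cy" (the principal point, pixels), "k1" (the pictures are not rectified: a ray, as slopes to the right and down, at radius r is drawn at 1 + k1 r^2 times it, then the intrinsics apply), "R" (3x3) and "t" (3): a world point X has camera coordinates R X + t. Camera axes: x right, y down, z forward; pixel columns grow to the right and rows downward; lengths in mm; the calibration is good to about 2 mm. A picture is of the moment at which its call begins: read the wrist's pose just before it. calibration takes no time and is no camera call; for the wrist camera it gives the pose at the moment of the call.
- close_job(): hands the job in, once; it reports no verdict.
The state is a dict: "time": time; "joint_positions": joint angles; "dq": joint speeds; "tau": joint torques, N m; "tool_pos": TCP position; "tcp_rot": TCP orientation; "contact_force": force on the tool from outside, world axes, zero at the start; "moment": the same for the moment, N m; "grip_width": finger opening in mm.
Only numpy, scipy, OpenCV 4.12 (cv2) and the standard library are available. Lean on these libraries where they do the work, as an engineer would, in place of code of your own. Each camera call takes 0.05 s, during which the arm holds its last target.

## Working session

There is one attempt and no reset: what is moved stays moved. The work goes in short steps, Python scripts to look and compute and a shell command to move; the robot and the scene stay as the last step left them, time stands still between calls to the robot, and variables do not carry over. Pictures are saved under pics/ and viewed, and the job is handed in when it is done.

```bash
mkdir -p pics
cat > h.py <<'E'
import numpy as np, cv2
from plant import get_obs, capture, calibration, close_job
def K(c):
    f=200/np.tan(np.radians(c['fovy'])/2); return f
def pts(name,d,c):
    f=K(c); v,u=np.mgrid[0:400,0:640].astype(float)
    x=(u-c['cx'])/f; y=(v-c['cy'])/f
    xd,yd=x.copy(),y.copy()
    for _ in range(15):
        s=1+c['k1']*(x*x+y*y); x=xd/s; y=yd/s
    P=np.stack([x*d,y*d,d],-1)-np.array(c['t'])
    return P@np.array(c['R'])   # R^T(p-t)
def proj(c,X):
    p=np.array(c['R'])@np.asarray(X,float)+np.array(c['t']); x,y=p[0]/p[2],p[1]/p[2]
    s=1+c['k1']*(x*x+y*y); f=K(c); return np.array([f*x*s+c['cx'],f*y*s+c['cy']])
def snap(name,tag):
    c=calibration(name); im,d=capture(name)
    cv2.imwrite(f'pics/{tag}.png',im[:,:,::-1]); np.savez(f'{tag}.npz',im=im,d=d,P=pts(name,d,c)); return im,d,c,pts(name,d,c)
E
python3 - <<'E'
from h import *
o=get_obs(); print({k:np.round(v,3) for k,v in o.items()})
for n in ['scene','top','wrist']:
    im,d,c,P=snap(n,n+'0'); print(n,{k:np.round(v,3).tolist() for k,v in c.items()})
E
```

```text
{'time': np.float64(0.0), 'joint_positions': array([-1.489,  0.343,  1.525, -0.   ,  1.275, -0.146]), 'dq': array([-0.   , -0.   ,  0.001,  0.001,  0.001,  0.   ]), 'tau': array([ -0.   , -43.124, -24.422,   0.072,   0.056,  -0.   ]), 'tool_pos': array([ 118.553, -511.048,  251.033]), 'tcp_rot': array([-3.14 , -0.   ,  0.228]), 'contact_force': array([-0.055,  0.58 , -0.345]), 'moment': array([-0.068,  0.009,  0.017]), 'grip_width': np.float64(91.681)}
scene {'fovy': 52.889, 'cx': 321.344, 'cy': 194.988, 'k1': -0.032, 'R': [[-0.617, -0.787, -0.007], [-0.552, 0.439, -0.709], [0.561, -0.434, -0.705]], 't': [473.966, 304.686, 892.915]}
top {'fovy': 49.466, 'cx': 314.812, 'cy': 197.243, 'k1': 0.027, 'R': [[-0.023, -1.0, 0.013], [-0.994, 0.021, -0.112], [0.111, -0.016, -0.994]], 't': [168.191, 597.967, 954.281]}
wrist {'fovy': 58.716, 'cx': 320.366, 'cy': 195.233, 'k1': -0.016, 'R': [[0.225, -0.974, -0.001], [-0.934, -0.217, 0.284], [-0.277, -0.063, -0.959]], 't': [-524.366, -35.365, 390.811]}
```

View pics/scene0.png

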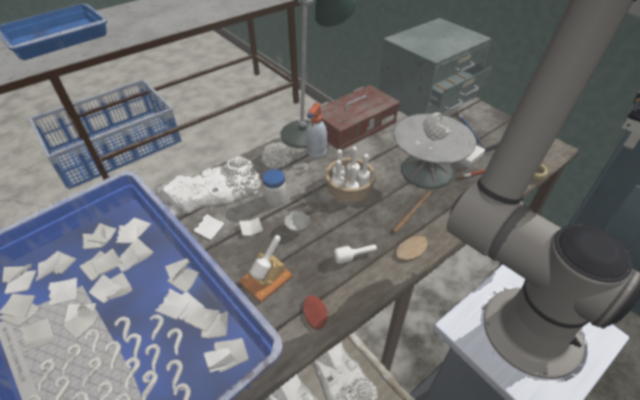

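View pics/top0.png

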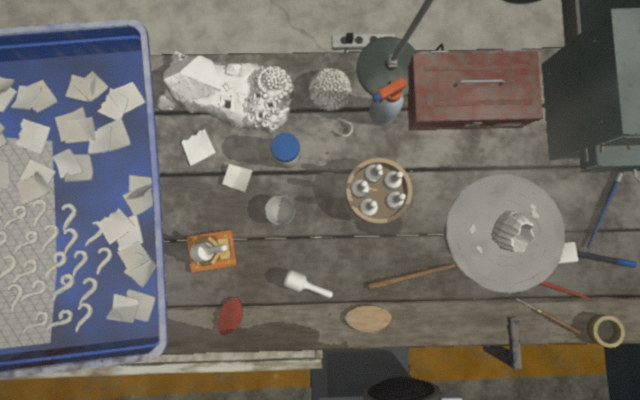

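View pics/wrist0.png

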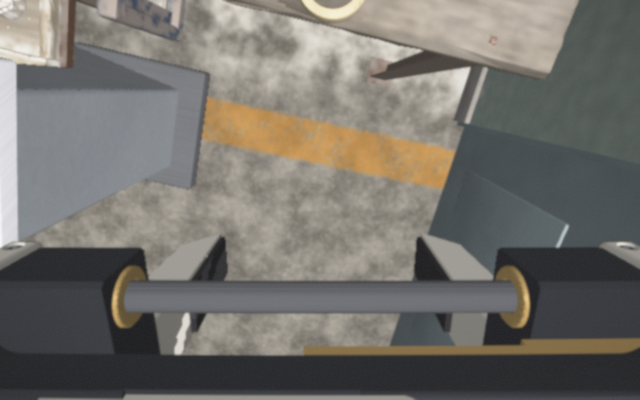

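Run:
```python
import numpy as np,cv2
from scipy.spatial.transform import Rotation
for n in ['top0','scene0']:
    z=np.load(n+'.npz'); P=z['P'];im=z['im']
    # find sagger region
    print(n)
    if n=='top0':
        for (u,v) in [(379,190),(211,250),(295,281),(325,292),(350,250),(375,172),(393,178),(397,200),(369,206),(362,187),(285,147),(279,209)]: print((u,v),np.round(P[v,u],1))
    np.save(n+'P.npy',P)
z=np.load('top0.npz')
for nm,(a,b,c,d) in {'sag':(340,420,150,225),'crad':(180,245,222,280),'pest':(275,340,260,310)}.items():
    t=z['im'][c:d,a:b]; s=8
    cv2.imwrite(f'pics/c_{nm}.png',cv2.resize(t,None,fx=s,fy=s,interpolation=cv2.INTER_CUBIC)[:,:,::-1])
z=np.load('scene0.npz')
cv2.imwrite('pics/c_s.png',cv2.resize(z['im'][140:300,220:420],None,fx=4,fy=3.75 and 4,interpolation=cv2.INTER_CUBIC)[:600,:,::-1])
```

```text
top0
(379, 190) [618.5   3.6   4.7]
(211, 250) [488.4 373.7 101.4]
(295, 281) [416.2 202.8  42.4]
(325, 292) [389.4 137.   28.8]
(350, 250) [480.4  75.6  -0.9]
(375, 172) [646.1  25.7  95.7]
(393, 178) [633.3 -13.7  89. ]
(397, 200) [584.8 -18.8  95.9]
(369, 206) [571.8  43.5 111.8]
(362, 187) [611.4  57.3 116.9]
(285, 147) [704.6 217.5  95.3]
(279, 209) [578.7 238.2   7.3]
scene0
```

View pics/c_sag.png

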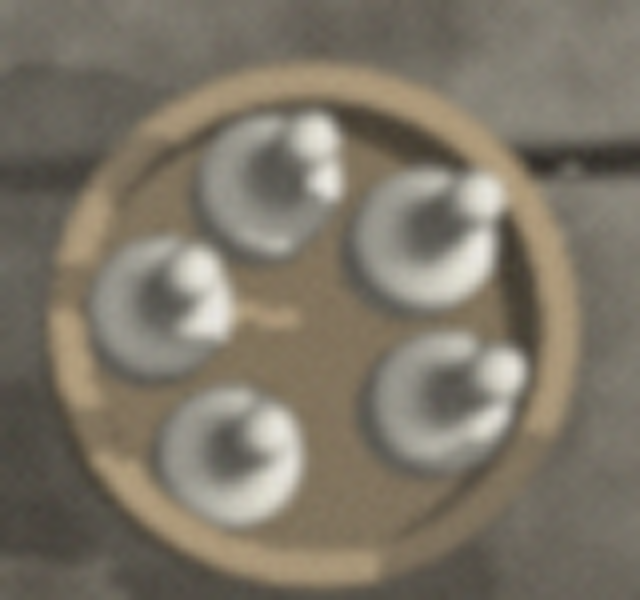

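View pics/c_crad.png

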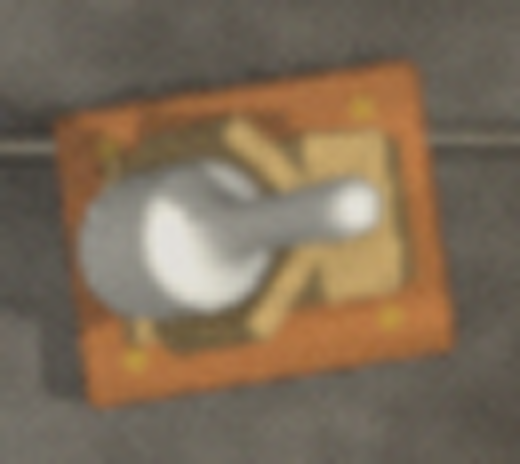

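View pics/c_s.png

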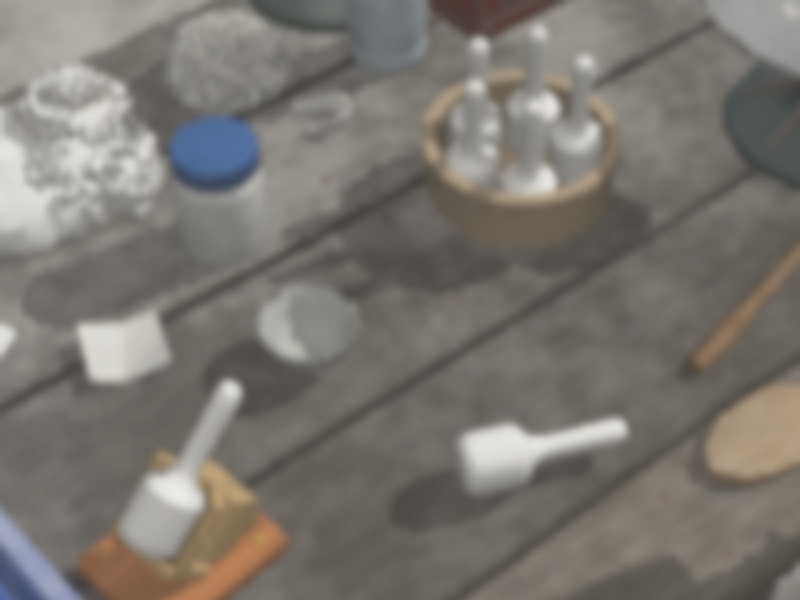

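```bash
cat > an.py <<'E'
from h import *
from scipy.optimize import least_squares
def circ(p,r=None):
    c0=p.mean(0)
    if r is None:
        f=lambda q:np.hypot(*(p-q[:2]).T)-q[2]; x0=[*c0,60]
    else:
        f=lambda q:np.hypot(*(p-q[:2]).T)-r; x0=c0
    s=least_squares(f,x0,loss='soft_l1'); return s.x,np.sqrt(np.mean(s.fun**2))
E
python3 - <<'E'
from an import *
for n in ['top0','scene0']:
    z=np.load(n+'.npz'); P=z['P'].reshape(-1,3); d=z['d'].ravel(); im=z['im'].reshape(-1,3).astype(int)
    P=P[d>0]; im=im[d>0]
    near=np.hypot(P[:,0]-610,P[:,1]-10)<110
    t=near&(np.abs(P[:,2])<6); print(n,'table z',np.median(P[t,2]))
    R=np.hypot(P[:,0]-610,P[:,1]-10)
    rim=near&(np.abs(P[:,2]-54)<5)&(R>55)&(R<85)
    print('rim',rim.sum(),circ(P[rim][:,:2]), circ(P[rim][:,:2],68.5),np.median(P[rim][:,2]))
    # top of handles
    h=near&(P[:,2]>95)&(P[:,2]<132)
    q=P[h]; print('handle n',len(q))
    lab=-np.ones(len(q),int);k=0
    for i in range(len(q)):
        if lab[i]<0:
            st=[i];lab[i]=k
            while st:
                j=st.pop(); nb=np.where((lab<0)&(np.hypot(*(q[:,:2]-q[j,:2]).T)<8))[0]; lab[nb]=k; st+=list(nb)
            k+=1
    for i in range(k): print(i,(lab==i).sum(),np.round(q[lab==i].mean(0),1),np.round(q[lab==i].max(0),1))
    # cradle
    c=(np.abs(P[:,0]-480)<70)&(np.abs(P[:,1]-375)<80)
    b=c&(np.abs(P[:,2]-13)<4)&(im[:,0]-im[:,2]>50)
    print('base',b.sum(), cv2.minAreaRect(P[b][:,:2].astype(np.float32)))
    w=c&(P[:,2]>20); print('cr max',P[w].max(0), P[w&(P[:,2]>P[w][:,2].max()-8)].mean(0))
    # table pestle
    b=(np.abs(P[:,0]-405)<50)&(np.abs(P[:,1]-175)<80)&(P[:,2]>10)
    q=P[b]; m=q.mean(0); print('tp',b.sum(),cv2.minAreaRect(q[:,:2].astype(np.float32)))
E
```

```text
top0 table z 1.8322367168316658
rim 981 (array([611.46624645,  12.9105533 ,  67.62894147]), np.float64(5.014041608382769)) (array([611.51975612,  12.90410935]), np.float64(5.218107415308451)) 55.73110324077392
handle n 282
0 60 [651.   24.3 116.2] [658.8  30.3 124. ]
1 59 [634.8 -18.2 116.5] [643.7 -11.9 125.2]
2 53 [616.7  56.  117.8] [623.8  62.6 125. ]
3 57 [589.3 -21.3 116.9] [597.4 -15.4 123.8]
4 53 [575.3  38.3 117.6] [583.9  44.6 127.6]
base 645 ((486.4525146484375, 393.5487365722656), (83.26312255859375, 103.96443176269531), 7.719233989715576)
cr max [521.95812397 426.95291954 129.98703649] [492.52651695 345.70384151 125.25742491]
tp 553 ((402.984619140625, 174.2590789794922), (110.96190643310547, 39.011322021484375), 66.98689270019531)
scene0 table z -0.1348884319509347
rim 399 (array([610.35818065,  14.69022252,  67.72176194]), np.float64(5.219939799602227)) (array([610.66127084,  14.43734568]), np.float64(5.354331749457715)) 53.233391119434174
handle n 213
0 41 [632.5 -16.4 109.1] [642.1 -11.5 122.4]
1 41 [648.9  26.9 109.4] [658.1  32.5 119.8]
2 43 [586.3 -19.1 108.7] [596.1 -11.7 119.5]
3 41 [616.1  58.1 110.3] [623.   63.3 119.8]
4 47 [574.1  40.2 109.8] [582.   44.9 122.9]
base 589 ((485.56427001953125, 395.4393005371094), (83.66691589355469, 103.32138061523438), 6.745972156524658)
cr max [517.20083898 430.23511442 127.80260617] [492.57381682 348.14134226 122.97374193]
tp 416 ((400.1583557128906, 177.0072021484375), (111.57093811035156, 37.447540283203125), 63.72273254394531)
```

Run:
```python
from an import *
z=np.load('top0.npz'); P=z['P'].reshape(-1,3); z2=np.load('scene0.npz'); 
P=np.vstack([P[z['d'].ravel()>0],z2['P'].reshape(-1,3)[z2['d'].ravel()>0]])
print('rows x 300..850 step 50; cols y -400..500 step 50')
for x in range(300,851,50):
    r=[]
    for y in range(-450,551,50):
        m=(np.abs(P[:,0]-x)<25)&(np.abs(P[:,1]-y)<25); r.append(int(np.percentile(P[m,2],99)) if m.sum()>5 else -99)
    print(x,r)
```

```text
rows x 300..850 step 50; cols y -400..500 step 50
300 [29, 14, 13, 23, 21, 5, 5, 6, 6, 14, 14, 11, 5, 5, 5, 5, 12, 9, 91, 92, 92]
350 [14, 12, 13, 8, 5, 5, 6, 5, 5, 14, 14, 13, 5, 5, 5, 5, 13, 10, 92, 92, 37]
400 [6, 14, 15, 146, 148, 148, 147, 10, 13, 14, 12, 7, 31, 44, 35, 5, 11, 4, 90, 91, 23]
450 [32, 35, 145, 148, 174, 173, 148, 146, 6, 5, 5, 5, 5, 40, 5, 5, 68, 81, 86, 90, 21]
500 [14, 36, 148, 149, 206, 212, 148, 148, 6, 5, 5, 5, 5, 5, 5, 5, 127, 96, 64, 91, 20]
550 [6, 6, 147, 149, 209, 208, 148, 147, 58, 58, 120, 6, 5, 35, 35, 5, 16, 14, 5, 90, 15]
600 [6, 6, 4, 147, 149, 148, 148, 6, 120, 121, 122, 58, 5, 35, 35, 10, 5, 5, 5, 90, 50]
650 [230, 234, 6, 6, 144, 144, 5, 6, 60, 122, 121, 57, 5, 59, 5, 11, 13, 5, 4, 90, 32]
700 [253, 255, 7, 6, 6, 5, 6, 6, 6, 59, 58, 5, 5, 97, 97, 5, 13, 7, 9, 90, 28]
750 [255, 256, 93, 94, 94, 94, 93, 93, 91, 99, 175, 16, 5, 97, 95, 25, 5, 11, 8, 91, 48]
800 [256, 256, 94, 95, 96, 95, 96, 95, 182, 189, 185, 41, 37, 30, 45, 46, 36, 36, 25, 91, 52]
850 [256, 256, 94, 95, 119, 433, 441, 406, 93, 37, 34, 55, 52, 51, 63, 52, 40, 69, 83, 91, 81]
```

```bash
cat > plan.py <<'E'
from h import *
import sys
def plan(way,psi=None,step=48,turn=8.5,n=None,f=0.0):
    """way list of (x,y,z) ; prints rows"""
    o=get_obs(); p=np.array(o['tool_pos']); a=o['tcp_rot'][2]; 
    rows=[]
    way=[np.array(w,float) for w in way]
    L=sum(np.linalg.norm(b-q) for q,b in zip([p]+way,way))
    tot=0 if psi is None else (psi-a+np.pi)%(2*np.pi)-np.pi
    k=max(int(np.ceil(L/step)),int(np.ceil(abs(np.degrees(tot))/turn))) if n is None else n
    k=max(k,1); da=tot/k
    # points along the path equally spaced
    ss=np.r_[0,np.cumsum([np.linalg.norm(b-q) for q,b in zip([p]+way,way)])]
    W=np.array([p]+way)
    for i in range(1,k+1):
        q=np.array([np.interp(L*i/k,ss,W[:,j]) for j in range(3)]); d=q-p; c,s=np.cos(a),np.sin(a)
        rows.append([f,round(c*d[0]+s*d[1],1),round(s*d[0]-c*d[1],1),round(-d[2],1),round(-np.degrees(da),2)])
        p=q; a+=da
    for i in range(0,k,5): print('['+', '.join(','.join(f'{x:g}' for x in r) for r in rows[i:i+5])+']')
def st():
    o=get_obs(); print('t',round(float(o['time']),2),'pos',np.round(o['tool_pos'],1),'rot',np.round(o['tcp_rot'],3),'F',np.round(o['contact_force'],1),'w',round(float(o['grip_width']),1))
E
python3 -c "
from plan import *
plan([(300,-430,300),(480,-220,300),(600,10,290)],psi=np.radians(10))"
```

```text
[0,44.1,-8.6,-11,0.19, 0,44.1,-8.8,-11,0.19, 0,44.1,-8.9,-11,0.19, 0,44,-9.1,-11,0.19, 0,39.9,-20.1,-4.6,0.19]
[0,36.8,-28.1,-0,0.19, 0,36.7,-28.2,-0,0.19, 0,36.6,-28.3,-0,0.19, 0,36.6,-28.4,-0,0.19, 0,36.5,-28.5,-0,0.19]
[0,31.9,-33.2,1.1,0.19, 0,28.8,-36.2,1.8,0.19, 0,28.7,-36.3,1.8,0.19, 0,28.6,-36.4,1.8,0.19, 0,28.4,-36.5,1.8,0.19]
[0,28.3,-36.6,1.8,0.19]
```

```bash
python3 -m jog '[0.7,44,-8.6,-11,0, 0.7,44,-8.8,-11,0, 0.7,44,-9,-11,0, 0.7,44,-9,-11,0, 0.7,40,-20,-5,0]'; python3 -m jog '[0.7,37,-28,0,0, 0.7,37,-28,0,0, 0.7,37,-28,0,0, 0.7,37,-28,0,0, 0.7,37,-28,0,0]'; python3 -m jog '[0.7,32,-33,1,0, 0.7,29,-36,2,0, 0.7,29,-36,2,0, 0.7,29,-36,2,0, 0.7,29,-36,2,0]'
python3 -c "
from plan import *
st(); plan([(600,10,270)],psi=np.radians(10))"
```

```text
time: 0.65
tool_pos: [318.4, -408.6, 299.0]
tcp_rot: [-3.136, 0.001, 0.216]
contact_force: [0.5, 0.2, -0.6]
grip_width: 56.2
time: 1.15
tool_pos: [474.8, -225.0, 299.3]
tcp_rot: [-3.136, 0.001, 0.215]
contact_force: [0.5, -0.2, 0.2]
grip_width: 28.4
time: 1.65
tool_pos: [585.4, -11.4, 289.5]
tcp_rot: [-3.136, 0.002, 0.215]
contact_force: [-0.3, -1.1, -0.5]
grip_width: 27.5
t 1.65 pos [585.4 -11.4 289.5] rot [-3.136e+00  2.000e-03  2.150e-01] F [-0.3 -1.1 -0.5] w 27.5
[0,18.8,-17.8,19.5,2.33]
```

```bash
python3 -m jog '[0.7,18,-18,20,0, 0.7,0,0,0,0]'
python3 - <<'E'
from plan import *
st(); im,d,c,P=snap('wrist','w1')
E
```

```text
time: 1.85
tool_pos: [600.6, 17.0, 267.6]
tcp_rot: [-3.134, 0.003, 0.222]
contact_force: [0.4, -0.1, 0.1]
grip_width: 27.9
t 1.85 pos [600.6  17.  267.6] rot [-3.134e+00  3.000e-03  2.220e-01] F [ 0.4 -0.1  0.1] w 27.9
```

View pics/w1.png

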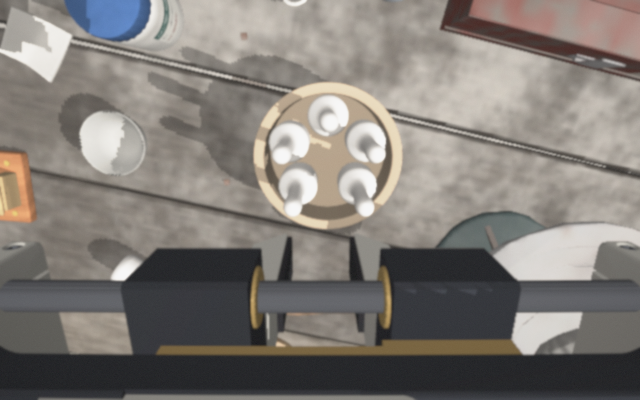

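```bash
cat >> an.py <<'E'
def sag(tag,c0=(611,13.5),zoff=0,pr=True):
    z=np.load(tag+'.npz'); P=z['P'].reshape(-1,3); d=z['d'].ravel(); P=P[d>0]
    R=np.hypot(P[:,0]-c0[0],P[:,1]-c0[1]); near=R<95
    rim=near&(np.abs(P[:,2]-zoff-54)<4)&(R>60)&(R<78)
    # inner/outer edges by angle
    q=P[rim]; 
    r,e=circ(q[:,:2],68.5); 
    fl=near&(np.abs(P[:,2]-zoff-8)<4)&(R<40)
    print('rim',rim.sum(),np.round(r,1),round(e,1),'z',round(np.median(q[:,2]),1),'floor z',np.round(np.median(P[fl,2]),1))
    h=near&(P[:,2]-zoff>113)&(P[:,2]-zoff<132)&(R<70); q=P[h]; lab=-np.ones(len(q),int);k=0; out=[]
    for i in range(len(q)):
        if lab[i]<0:
            st=[i];lab[i]=k
            while st:
                j=st.pop(); nb=np.where((lab<0)&(np.hypot(*(q[:,:2]-q[j,:2]).T)<6))[0]; lab[nb]=k; st+=list(nb)
            k+=1
    for i in range(k):
        w=q[lab==i]
        if len(w)<15: continue
        m=w.mean(0)
        v=m[:2]-r; print(len(w),'top',np.round(m,1),'rel r %.1f ang %.1f'%(np.hypot(*v),np.degrees(np.arctan2(v[1],v[0]))))
        out.append(m)
    return r,out
E
python3 - <<'E'
from an import *
sag('w1'); sag('top0'); sag('scene0')
z=np.load('w1.npz');P=z['P'];print(P[100,230],P[210,420])
E
```

```text
rim 4274 [611.9  14.1] 3.0 z 53.9 floor z 8.0
298 top [653.1  23.4 118. ] rel r 42.2 ang 12.7
277 top [636.8 -18.8 117.9] rel r 41.3 ang -52.9
276 top [619.4  55.  118. ] rel r 41.6 ang 79.7
247 top [577.5  37.4 117.9] rel r 41.6 ang 145.9
251 top [591.1 -21.9 117.9] rel r 41.6 ang -120.0
rim 779 [611.5  13.8] 3.1 z 55.8 floor z 9.8
45 top [651.7  23.4 120.1] rel r 41.3 ang 13.4
45 top [635.6 -18.9 119.9] rel r 40.6 ang -53.6
44 top [617.3  55.3 120.2] rel r 41.9 ang 82.0
46 top [589.6 -22.2 119.7] rel r 42.1 ang -121.3
45 top [575.5  37.5 119.9] rel r 43.1 ang 146.6
rim 333 [611.2  14.9] 3.4 z 53.6 floor z 8.8
15 top [634.4 -17.8 116.9] rel r 40.1 ang -54.6
18 top [650.3  25.6 116.1] rel r 40.5 ang 15.3
17 top [587.7 -19.4 116. ] rel r 41.6 ang -124.5
17 top [617.5  56.5 117.5] rel r 42.1 ang 81.4
19 top [574.6  39.4 118.1] rel r 44.1 ang 146.2
[ 6.42504867e+02  1.29688258e+02 -1.41816494e-01] [ 566.68995285 -110.27222116   -0.87372277]
```

```bash
python3 -c "
from plan import *
plan([(577.2,37.3,160),(577.2,37.3,111)],psi=np.radians(25),f=.7,n=5)"
```

```text
[0.7,-5.2,-7.5,31.3,-2.46, 0.7,-4.9,-7.7,31.3,-2.46, 0.7,-4.6,-7.9,31.3,-2.46, 0.7,-2.1,-4,32,-2.46, 0.7,0,0,32.6,-2.46]
```

```bash
python3 -m jog '[0.7,-6,-9,35,-4, 0.7,-6,-9,35,-4, 0.7,-5,-9,30,-4, 0.7,0,0,0,0]'; python3 -c "
from plan import *
st();plan([(577.2,37.3,111)],psi=np.radians(25),f=.7,n=2)"
```

```text
time: 2.3
tool_pos: [576.5, 33.1, 170.3]
tcp_rot: [-3.14, -0.005, 0.435]
contact_force: [-0.4, 0.3, 0.4]
grip_width: 27.7
t 2.3 pos [576.5  33.1 170.3] rot [-3.14  -0.005  0.435] F [-0.4  0.3  0.4] w 27.7
[0.7,1.2,-1.7,29.7,-0.05, 0.7,1.2,-1.7,29.7,-0.05]
```

```bash
python3 -m jog '[0.7,1.5,-2,25,0, 0.7,1.2,-1.7,25,0, 0.7,0,0,8,0]'; python3 -c "
from plan import *
st();plan([(577.2,37.3,111)],psi=np.radians(25),f=.7,n=1)"
```

```text
time: 2.6
tool_pos: [581.9, 33.6, 118.2]
tcp_rot: [3.137, -0.014, 0.426]
contact_force: [-0.6, -0.8, -0.0]
grip_width: 27.6
t 2.6 pos [581.9  33.6 118.2] rot [ 3.137 -0.014  0.426] F [-0.6 -0.8 -0. ] w 27.6
[0.7,-2.7,-5.3,7.2,-0.61]
```

```bash
python3 -m jog '[0.7,-2.7,-5.3,7,0, 0.7,0,0,0,0]'; python3 -c "
from plan import *
st();plan([(577.2,37.3,111)],psi=np.radians(25),f=.7,n=1)"
```

```text
time: 2.8
tool_pos: [578.5, 35.7, 113.0]
tcp_rot: [3.135, -0.016, 0.422]
contact_force: [0.3, 0.1, 0.4]
grip_width: 27.5
t 2.8 pos [578.5  35.7 113. ] rot [ 3.135 -0.016  0.422] F [0.3 0.1 0.4] w 27.5
[0.7,-0.5,-2,2,-0.82]
```

```bash
python3 -m jog '[0.7,-0.5,-1.8,2,0, 1,0,0,0,0, 1,0,0,0,0, 1,0,0,0,0]'; python3 -c "
from plan import *
st()"
```

```text
time: 3.2
tool_pos: [579.1, 36.7, 114.7]
tcp_rot: [3.132, -0.021, 0.421]
contact_force: [-0.6, -0.3, -2.9]
grip_width: 14.3
t 3.2 pos [579.1  36.7 114.7] rot [ 3.132 -0.021  0.421] F [-0.6 -0.3 -2.9] w 14.3
```

```bash
python3 -m jog '[1,0,0,-3,0, 1,3.4,-5.1,0,0]'; python3 -c "
from plan import *
st();plan([(580.1,42.7,114)])"
```

```text
time: 3.4
tool_pos: [579.9, 42.5, 117.9]
tcp_rot: [3.132, -0.021, 0.42]
contact_force: [0.7, 0.2, -1.9]
grip_width: 14.2
t 3.4 pos [579.9  42.5 117.9] rot [ 3.132 -0.021  0.42 ] F [ 0.7  0.2 -1.9] w 14.2
[0,0.2,-0.1,3.9,-0]
```

```bash
python3 -m jog '[1,0,0,3,0]'; python3 -m jog '[0.75,0,0,0,0, 0.72,0,0,0,0]'; python3 -m jog '[0.72,0,0,-30,-8]'; python3 -c "
from plan import *
st();plan([(653,23.4,150)],psi=np.radians(95))"
```

```text
time: 3.5
tool_pos: [580.4, 43.1, 115.3]
tcp_rot: [3.132, -0.022, 0.421]
contact_force: [-0.0, -0.8, -2.7]
grip_width: 14.2
time: 3.7
tool_pos: [580.3, 43.6, 114.8]
tcp_rot: [3.132, -0.022, 0.421]
contact_force: [0.3, -0.1, 0.3]
grip_width: 24.0
time: 3.8
tool_pos: [577.3, 43.7, 141.5]
tcp_rot: [3.134, -0.013, 0.563]
contact_force: [-0.2, 0.2, 0.5]
grip_width: 25.3
t 3.8 pos [577.3  43.7 141.5] rot [ 3.134 -0.013  0.563] F [-0.2  0.2  0.5] w 25.3
[0,6.6,7.2,-1.1,-7.85, 0,5.6,8,-1.1,-7.85, 0,4.5,8.7,-1.1,-7.85, 0,3.2,9.2,-1.1,-7.85, 0,1.9,9.6,-1.1,-7.85]
[0,0.6,9.8,-1.1,-7.85, 0,-0.7,9.8,-1.1,-7.85, 0,-2.1,9.6,-1.1,-7.85]
```

```bash
python3 -m jog '[0.72,0,0,-20,-8, 0.72,12,14,0,-8, 0.72,12,14,0,-8, 0.72,8,18,0,-8, 0.72,4,20,0,-8]'; python3 -c "
from plan import *
st();plan([(653,23.4,150)],psi=np.radians(95))"
```

```text
time: 4.3
tool_pos: [655.6, 33.5, 169.7]
tcp_rot: [3.12, -0.007, 1.291]
contact_force: [-0.5, 0.0, 0.4]
grip_width: 26.0
t 4.3 pos [655.6  33.5 169.7] rot [ 3.12  -0.007  1.291] F [-0.5  0.   0.4] w 26.0
[0,-3.5,0.1,6.6,-7.01, 0,-3.5,-0.3,6.6,-7.01, 0,-3.4,-0.7,6.6,-7.01]
```

```bash
python3 -m jog '[0.72,-4,1,5,-6, 0.72,-4,0,5,-6, 0.72,0,0,0,0]'; python3 -c "
from plan import *
st();plan([(652.8,23.4,115)],psi=np.radians(95),n=2)"
```

```text
time: 4.6
tool_pos: [657.7, 24.4, 159.2]
tcp_rot: [3.116, -0.002, 1.511]
contact_force: [0.2, 0.1, 0.1]
grip_width: 26.2
t 4.6 pos [657.7  24.4 159.2] rot [ 3.116e+00 -2.000e-03  1.511e+00] F [0.2 0.1 0.1] w 26.2
[0,-0.6,-2.4,22.1,-4.21, 0,-0.4,-2.5,22.1,-4.21]
```

```bash
python3 - <<'E'
s=open('plan.py').read()
s=s.replace("    rows=[]\n","    from scipy.spatial.transform import Rotation as Ro\n    R0=Ro.from_euler('xyz',o['tcp_rot']); rows=[]; i0=a\n",1)
s=s.replace("rows.append([f,round(c*d[0]+s*d[1],1),round(s*d[0]-c*d[1],1),round(-d[2],1),","e=((R0*Ro.from_rotvec([0,0,-(a-i0)])).inv()).apply(d); rows.append([f,round(e[0],1),round(e[1],1),round(e[2],1),")
open('plan.py','w').write(s)
E
python3 -c "
from plan import *
plan([(652.8,23.4,115)],psi=np.radians(93),n=2)"
```

```text
[0,-0.7,-3,22.1,-3.21, 0,-0.5,-3,22.1,-3.21]
```

```bash
python3 -m jog '[0.72,-0.7,-3,22,-3, 0.72,-0.5,-3,20,-3]'; python3 -c "
from plan import *
st();plan([(652.8,23.4,113)],n=1)"
```

```text
time: 4.8
tool_pos: [654.9, 23.3, 119.8]
tcp_rot: [3.109, 0.001, 1.612]
contact_force: [-1.0, -0.1, -0.7]
grip_width: 25.7
t 4.8 pos [654.9  23.3 119.8] rot [3.109e+00 1.000e-03 1.612e+00] F [-1.  -0.1 -0.7] w 25.7
[0,0.2,-2.3,6.7,-0]
```

```bash
python3 -m jog '[0.72,0.2,-2.3,7,0, 1,0,0,0,0, 1,0,0,0,0]'; python3 -c "
from plan import *
st();plan([(651.6,30.1,116)],n=1)"
```

```text
time: 5.1
tool_pos: [651.5, 24.0, 111.3]
tcp_rot: [3.113, 0.001, 1.605]
contact_force: [-1.3, 0.7, 1.6]
grip_width: 14.3
t 5.1 pos [651.5  24.  111.3] rot [3.113e+00 1.000e-03 1.605e+00] F [-1.3  0.7  1.6] w 14.3
[0,6.1,0.5,-4.7,-0]
```

```bash
python3 -m jog '[1,0,0,-3,0, 1,6.1,0.3,0,0]'; python3 -m jog '[1,0,0,3,0, 0.76,0,0,0,0, 0.72,0,0,0,0]';  python3 -m jog '[0.72,0,0,-35,5, 0.72,-5,0,-15,5]'; python3 -c "
from plan import *
st();plan([(636.8,-18.8,160)],psi=np.radians(80),f=.72)"
```

```text
time: 5.3
tool_pos: [651.9, 29.6, 116.0]
tcp_rot: [3.112, 0.001, 1.602]
contact_force: [-2.9, -2.2, -1.3]
grip_width: 14.3
time: 5.6
tool_pos: [652.3, 30.7, 114.2]
tcp_rot: [3.11, 0.001, 1.603]
contact_force: [0.6, -0.8, -0.1]
grip_width: 24.0
time: 5.8
tool_pos: [649.9, 26.5, 163.1]
tcp_rot: [3.114, -0.005, 1.424]
contact_force: [0.3, -0.0, -0.5]
grip_width: 25.6
t 5.8 pos [649.9  26.5 163.1] rot [ 3.114 -0.005  1.424] F [ 0.3 -0.  -0.5] w 25.6
[0.72,-46.7,-6.4,2.7,1.59]
```

```bash
python3 -m jog '[0.72,-24,-3,1,1, 0.72,-23,-3,1,0, 0.72,0,0,0,0]'; python3 -c "
from plan import *
st();plan([(636.8,-18.8,113)],f=.72,n=2)"
```

```text
time: 6.1
tool_pos: [639.2, -19.9, 164.9]
tcp_rot: [3.104, -0.006, 1.404]
contact_force: [-0.8, -0.3, -0.3]
grip_width: 25.9
t 6.1 pos [639.2 -19.9 164.9] rot [ 3.104 -0.006  1.404] F [-0.8 -0.3 -0.3] w 25.9
[0.72,0.2,-2.3,25.9,-0, 0.72,0.2,-2.3,25.9,-0]
```

```bash
python3 -m jog '[0.72,0.2,-2.3,26,0, 0.72,0.2,-2.3,20,0]'; python3 -c "
from plan import *
st();plan([(636.8,-18.8,112)],f=.72,n=1)"
```

```text
time: 6.3
tool_pos: [639.7, -19.0, 121.9]
tcp_rot: [3.094, -0.008, 1.402]
contact_force: [-0.2, -0.5, -0.5]
grip_width: 25.8
t 6.3 pos [639.7 -19.  121.9] rot [ 3.094 -0.008  1.402] F [-0.2 -0.5 -0.5] w 25.8
[0.72,-0.3,-3.3,9.8,-0]
```

```bash
python3 -m jog '[0.72,-0.3,-3.3,9,0]'; python3 -c "
from plan import *
st();im,d,c,P=snap('wrist','w2'); st()
from an import *; sag('w2')"
```

```text
time: 6.4
tool_pos: [636.7, -18.1, 111.5]
tcp_rot: [3.095, -0.008, 1.402]
contact_force: [0.0, -0.1, 0.3]
grip_width: 25.8
t 6.4 pos [636.7 -18.1 111.5] rot [ 3.095 -0.008  1.402] F [ 0.  -0.1  0.3] w 25.8
t 6.45 pos [635.5 -17.9 110.2] rot [ 3.098 -0.008  1.403] F [-1.4  0.4 -1.6] w 25.7
rim 10469 [612.   14.3] 3.1 z 53.8 floor z 8.0
1500 top [619.4  55.6 118. ] rel r 42.0 ang 79.8
1279 top [652.7  30.2 118. ] rel r 43.7 ang 21.3
1445 top [580.2  42.4 117.8] rel r 42.5 ang 138.5
800 top [648.3 -12.  119.2] rel r 44.8 ang -35.9
576 top [621.6  -8.7 122.5] rel r 24.9 ang -67.4
30 top [647.6 -27.3 129.2] rel r 54.8 ang -49.4
```

```bash
python3 -m jog '[1,0,0,0,0, 1,0,0,0,0]'; python3 -c "
from plan import *
st();plan([(646.5,-11.1,114)],n=2)"
```

```text
time: 6.65
tool_pos: [635.9, -17.1, 110.7]
tcp_rot: [3.097, -0.008, 1.403]
contact_force: [-0.6, 0.2, 2.1]
grip_width: 14.4
t 6.65 pos [635.9 -17.1 110.7] rot [ 3.097 -0.008  1.403] F [-0.6  0.2  2.1] w 14.4
[0,3.8,4.8,-1.4,-0, 0,3.8,4.8,-1.4,-0]
```

```bash
python3 -m jog '[1,0,0,-4,0, 1,4,4.8,0,0, 1,4,4.8,0,0]';  python3 -c "
from plan import *
st();plan([(646.5,-11.1,112)],n=2)"
```

```text
time: 6.95
tool_pos: [646.1, -10.0, 116.8]
tcp_rot: [3.099, -0.009, 1.403]
contact_force: [-6.3, 1.0, -1.1]
grip_width: 14.5
t 6.95 pos [646.1 -10.  116.8] rot [ 3.099 -0.009  1.403] F [-6.3  1.  -1.1] w 14.5
[0,-0.5,0.2,2.4,-0, 0,-0.5,0.2,2.4,-0]
```

```bash
python3 -m jog '[1,-0.7,-1.5,5,0, 1,0,0,0,0, 0.76,0,0,0,0, 0.72,0,0,0,0]';  python3 -c "
from plan import *
st()"; python3 -m jog '[0.72,0,0,-45,5]'; python3 -c "
from plan import *
im,d,c,P=snap('wrist','w3'); st()
from an import *; sag('w3')
plan([(593,-21,165)],psi=np.radians(50),f=.72)"
```

```text
time: 7.35
tool_pos: [646.4, -9.7, 111.9]
tcp_rot: [3.096, -0.009, 1.404]
contact_force: [-0.1, 0.4, -0.1]
grip_width: 23.6
t 7.35 pos [646.4  -9.7 111.9] rot [ 3.096 -0.009  1.404] F [-0.1  0.4 -0.1] w 23.6
time: 7.45
tool_pos: [641.6, -9.7, 151.4]
tcp_rot: [3.108, -0.011, 1.315]
contact_force: [1.2, -0.2, -1.0]
grip_width: 25.3
t 7.5 pos [646.5 -10.2 163.7] rot [ 3.09  -0.014  1.309] F [ 3.  -1.3  6.5] w 25.5
rim 7599 [612.   14.3] 3.1 z 53.8 floor z 8.0
825 top [619.5  55.8 118. ] rel r 42.1 ang 79.6
751 top [653.2  30.  118. ] rel r 44.1 ang 20.9
807 top [580.   42.5 117.9] rel r 42.6 ang 138.6
746 top [648.7  -9.5 119.4] rel r 43.8 ang -32.9
110 top [629.6   0.9 129.1] rel r 22.2 ang -37.3
[0.72,-8.1,-16.2,-1.4,8.34, 0.72,-10.3,-14.9,-1.4,8.34, 0.72,-12.4,-13.2,-1.4,8.34]
```

```bash
python3 -m jog '[0.72,-8,-16,0,8.3, 0.72,-10,-15,0,8.3, 0.72,-12,-13,0,8.3]'; python3 -c "
from plan import *
capture('wrist');st();plan([(591.1,-21.7,112)],f=.72,n=2)"
```

```text
time: 7.8
tool_pos: [598.3, -21.6, 166.6]
tcp_rot: [3.086, -0.044, 0.866]
contact_force: [1.0, -0.5, 0.4]
grip_width: 25.9
t 7.85 pos [595.8 -21.9 166.3] rot [ 3.089 -0.042  0.858] F [-1.5 -1.  -0.7] w 26.0
[0.72,-2.6,-3.3,27,-0, 0.72,-2.6,-3.3,27,-0]
```

```bash
python3 -m jog '[0.72,0,0,-50,0, 0.72,0,0,-50,0, 0.72,0,0,-30,0]'; python3 -c "
from plan import *
capture('wrist');st();plan([(591.1,-21.7,112)],f=.72,n=2)"
```

```text
time: 8.15
tool_pos: [586.0, -22.2, 295.4]
tcp_rot: [3.094, -0.038, 0.862]
contact_force: [-0.5, -0.5, 0.6]
grip_width: 25.4
t 8.2 pos [587.5 -22.4 300.5] rot [ 3.086 -0.043  0.863] F [ 0.4 -0.3  4.1] w 25.4
[0.72,-2.6,-4,94.1,-0, 0.72,-2.6,-4,94.1,-0]
```

```bash
cat >> plan.py <<'E'
def tilt():
    from scipy.spatial.transform import Rotation as Ro
    z=Ro.from_euler('xyz',get_obs()['tcp_rot']).as_matrix()[:,2]; print('tilt xy',np.round(z[:2],4), 'psi',round(np.degrees(get_obs()['tcp_rot'][2]),1), 'q',np.round(get_obs()['joint_positions'],3))
E
python3 -c "
from plan import *
tilt();plan([(670,-22,300)],f=.72,n=2)"
```

```text
tilt xy [ 0.0695 -0.0036] psi 49.4 q [-0.173  0.391  1.318  0.009  1.364  0.535]
[0.72,26.9,31.1,3.1,-0, 0.72,26.9,31.1,3.1,-0]
```

```bash
python3 -m jog '[0.72,27,31,3,0, 0.72,27,31,3,0]'; python3 -c "
from plan import *
tilt();capture('wrist');st();tilt()"; python3 -m jog '[0.72,0,0,0,0]'; python3 -c "
from plan import *
tilt()"
```

```text
time: 8.4
tool_pos: [668.9, -21.8, 305.2]
tcp_rot: [3.081, -0.045, 0.867]
contact_force: [0.9, 0.0, -0.2]
grip_width: 25.6
tilt xy [ 0.0747 -0.0048] psi 49.7 q [-0.15   0.55   1.049  0.006  1.468  0.555]
t 8.45 pos [673.6 -21.9 302.2] rot [ 3.082 -0.045  0.867] F [-2.6 -0.7 -1.6] w 25.8
tilt xy [ 0.075  -0.0042] psi 49.7 q [-0.149  0.561  1.038  0.007  1.468  0.555]
time: 8.55
tool_pos: [675.2, -22.0, 300.9]
tcp_rot: [3.082, -0.045, 0.869]
contact_force: [-0.6, 0.5, -0.3]
grip_width: 25.8
tilt xy [ 0.0749 -0.0043] psi 49.8 q [-0.149  0.565  1.034  0.007  1.467  0.554]
```

```bash
python3 -m jog '[0.72,0,0,-50,0, 0.72,0,0,-50,0, 0.72,0,0,0,0]'; python3 -c "
from plan import *
tilt()";  python3 -m jog '[0.72,-15,-18,20,0, 0.72,-15,-18,20,0]'; python3 -c "
from plan import *
tilt()"
```

```text
time: 8.85
tool_pos: [666.9, -21.7, 400.9]
tcp_rot: [3.085, -0.042, 0.874]
contact_force: [-0.2, -0.5, 0.9]
grip_width: 25.8
tilt xy [ 0.0703 -0.0038] psi 50.1 q [-0.15   0.543  0.809  0.007  1.719  0.549]
time: 9.05
tool_pos: [624.6, -22.3, 360.3]
tcp_rot: [3.075, -0.048, 0.877]
contact_force: [0.3, -0.3, 0.1]
grip_width: 25.6
tilt xy [ 0.0819 -0.0058] psi 50.3 q [-0.162  0.438  1.086  0.008  1.535  0.533]
```

```bash
python3 -c "
from plan import *
plan([(591.1,-21.7,170)],f=.72,n=4)"; cat > s.sh <<'E'
python3 -c "
from plan import *
capture('wrist');st();tilt()"
E
chmod +x s.sh
```

```text
[0.72,-7.5,-9.7,46.7,-0, 0.72,-7.5,-9.7,46.7,-0, 0.72,-7.5,-9.7,46.7,-0, 0.72,-7.5,-9.7,46.7,-0]
```

```bash
for i in 1 2; do python3 -m jog '[0.72,-7.5,-9.7,47,0]' >/dev/null; ./s.sh; done
```

```text
t 9.2 pos [607.6 -21.  301.1] rot [ 3.091 -0.038  0.878] F [ -5.9   1.6 -13.7] w 25.6
tilt xy [ 0.0632 -0.003 ] psi 50.3 q [-0.164  0.433  1.25   0.008  1.395  0.528]
t 9.35 pos [594.4 -20.  254.9] rot [ 3.107 -0.029  0.879] F [-3.7  0.3 -8.2] w 25.8
tilt xy [ 0.045  -0.0002] psi 50.4 q [-0.166  0.444  1.357  0.008  1.295  0.525]
```

```bash
python3 -m jog '[0.72,-4,-5,45,0]' >/dev/null; ./s.sh;  python3 -c "
from plan import *
plan([(591.1,-21.7,165)],f=.72,n=1)"
```

```text
t 9.5 pos [587.4 -19.5 208.7] rot [ 3.117 -0.022  0.879] F [-5.8 -0.1 -6.7] w 25.8
tilt xy [0.0333 0.0016] psi 50.4 q [-0.167  0.474  1.44   0.008  1.195  0.522]
[0.72,-0.3,3.2,43.8,-0]
```

```bash
python3 -m jog '[0.72,1,3,40,0]' >/dev/null; ./s.sh;  python3 -c "
from plan import *
plan([(591.1,-21.7,112)],f=.72,n=2)"
```

```text
t 9.65 pos [590.5 -20.5 163.4] rot [ 3.123 -0.019  0.88 ] F [-2.8  0.  -5.9] w 25.8
tilt xy [0.0261 0.0027] psi 50.4 q [-0.168  0.527  1.484  0.008  1.105  0.52 ]
[0.72,-0.7,0.1,25.7,-0, 0.72,-0.7,0.1,25.7,-0]
```

```bash
python3 -m jog '[0.72,-0.7,0.5,27,0]' >/dev/null; ./s.sh; python3 -c "
from plan import *
plan([(591.1,-21.7,112)],f=.72,n=1)"
```

```text
t 9.8 pos [590.7 -21.5 133.1] rot [ 3.128 -0.016  0.88 ] F [-2.3 -0.1 -5.7] w 25.8
tilt xy [0.021  0.0034] psi 50.4 q [-0.169  0.564  1.513  0.008  1.045  0.517]
[0.72,-0.3,0.1,21.1,-0]
```

```bash
python3 -m jog '[0.72,-0.3,0.1,21,0]' >/dev/null; ./s.sh; python3 -m jog '[1,0,0,0,0, 1,0,0,0,0]'; python3 -c "
from plan import *
tilt();plan([(611.2,-28.1,114)],f=1,n=3)"
```

```text
t 9.95 pos [591.2 -21.8 110.5] rot [ 3.13  -0.014  0.88 ] F [-1.7 -0.1 -2.4] w 25.3
tilt xy [0.018  0.0039] psi 50.4 q [-0.17   0.593  1.531  0.008  1.     0.516]
time: 10.15
tool_pos: [593.0, -22.1, 113.5]
tcp_rot: [3.129, -0.015, 0.881]
contact_force: [-0.0, -0.1, 0.3]
grip_width: 14.3
tilt xy [0.0191 0.0038] psi 50.5 q [-0.17   0.592  1.524  0.008  1.008  0.516]
[1,2.3,6,-0,-0, 1,2.3,6,-0,-0, 1,2.3,6,-0,-0]
```

```bash
python3 -m jog '[1,0,0,-3,0, 1,2.3,6,0,0, 1,2.3,6,0,0, 1,2.3,6,0,0]'; ./s.sh;  python3 -c "
from plan import *
plan([(611.2,-28.1,113.8)],f=1,n=1)"
```

```text
time: 10.55
tool_pos: [613.8, -28.3, 122.2]
tcp_rot: [3.126, -0.018, 0.881]
contact_force: [-7.1, 5.0, 1.0]
grip_width: 14.5
t 10.6 pos [613.9 -28.1 122. ] rot [ 3.127 -0.018  0.881] F [-5.4  4.1  1.7] w 14.1
tilt xy [0.0227 0.0045] psi 50.5 q [-0.174  0.614  1.454  0.01   1.053  0.511]
[1,-1.8,-2.2,8.2,-0]
```

```bash
python3 -m jog '[1,-1.8,-2.2,4,0, 1,0,0,4,0]'; ./s.sh
```

```text
time: 10.8
tool_pos: [612.0, -27.8, 114.0]
tcp_rot: [3.126, -0.019, 0.881]
contact_force: [0.1, 1.4, -0.8]
grip_width: 14.5
t 10.85 pos [611.9 -27.8 113.3] rot [ 3.127 -0.019  0.881] F [ 0.6  1.1 -1.2] w 14.5
tilt xy [0.0232 0.0051] psi 50.5 q [-0.175  0.62   1.469  0.011  1.031  0.51 ]
```

Release, rise, and look.

```bash
python3 -m jog '[0.76,0,0,0,0, 0.72,0,0,0,0]'; python3 -m jog '[0.72,-8,0,-48,0]'; python3 -m jog '[0.72,-30,-10,-25,0]'; python3 -c "
from plan import *
im,d,c,P=snap('wrist','w4'); st();tilt()
from an import *; sag('w4',c0=(612,14.3))"
```

```text
time: 11.05
tool_pos: [612.2, -28.4, 113.0]
tcp_rot: [3.126, -0.018, 0.881]
contact_force: [0.1, -0.2, 0.3]
grip_width: 24.0
time: 11.15
tool_pos: [602.9, -34.0, 155.1]
tcp_rot: [3.137, -0.012, 0.882]
contact_force: [1.0, 1.1, 1.5]
grip_width: 25.3
time: 11.25
tool_pos: [578.6, -51.0, 182.9]
tcp_rot: [3.131, -0.015, 0.883]
contact_force: [1.3, -1.4, 1.1]
grip_width: 25.6
t 11.3 pos [574.5 -53.6 184.9] rot [ 3.132 -0.012  0.882] F [-0.4 -2.2  1.3] w 25.9
tilt xy [0.0152 0.0032] psi 50.5 q [-0.229  0.487  1.489  0.007  1.152  0.457]
rim 8006 [611.4  13.8] 3.0 z 53.8 floor z 7.9
718 top [652.5  28.7 117.9] rel r 43.7 ang 20.0
700 top [618.6  54.5 117.9] rel r 41.3 ang 80.0
628 top [647.  -10.7 117.9] rel r 43.2 ang -34.5
632 top [579.3  41.2 117.9] rel r 42.3 ang 139.5
542 top [611.7 -28.3 117.9] rel r 42.1 ang -89.7
```

View pics/w4.png

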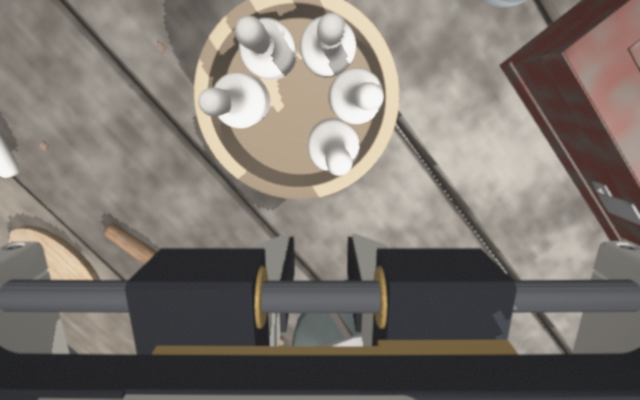

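Run:
```python
from an import *
from plan import plan
cr=np.array([486.,394.5]); a=np.radians(7.3); 
for n in ['top0','scene0']:
    z=np.load(n+'.npz'); P=z['P'].reshape(-1,3)[z['d'].ravel()>0]; im=z['im'].reshape(-1,3)[z['d'].ravel()>0].astype(int)
    q=P[:,:2]-cr; L=np.c_[q[:,0]*np.cos(a)+q[:,1]*np.sin(a), -q[:,0]*np.sin(a)+q[:,1]*np.cos(a)]
    for y in range(-60,60,10):
        r=[]
        for x in range(-40,41,10):
            m=(np.abs(L[:,0]-x)<5)&(np.abs(L[:,1]-y)<5); r.append(int(np.median(P[m,2])) if m.sum()>0 else -9)
        print(n,y,r)
plan([(540,150,240),(485,345,240)],psi=np.radians(97.3),f=.55)
```

```text
top0 -60 [1, 2, 2, 1, 3, 1, 0, 1, 1]
top0 -50 [4, 14, 13, 16, 34, 15, 15, 13, 7]
top0 -40 [12, 15, 45, 47, 119, 47, 44, 15, 12]
top0 -30 [13, 14, 53, 57, 109, 56, 55, 14, 13]
top0 -20 [12, 15, 66, 64, 99, 65, 66, 15, 13]
top0 -10 [13, 15, 69, 76, 90, 78, 70, 15, 13]
top0 0 [13, 19, 71, 83, 85, 83, 76, 60, 12]
top0 10 [13, 19, 59, 83, 85, 82, 56, 53, 13]
top0 20 [13, 16, 46, 76, 77, 73, 46, 29, 12]
top0 30 [12, 15, 44, 66, 67, 65, 45, 15, 13]
top0 40 [12, 15, 14, 15, -9, 13, 16, 15, 13]
top0 50 [3, 13, 13, 14, 13, 14, 15, 14, 3]
scene0 -60 [0, 0, 0, 0, 0, 0, -3, -1, 0]
scene0 -50 [1, 11, 12, 116, 123, 124, -9, -9, -9]
scene0 -40 [4, 13, 19, 47, 115, 47, 43, -9, -9]
scene0 -30 [4, 13, 32, 56, 102, 53, -9, -9, -9]
scene0 -20 [6, 11, 37, 65, 93, 90, 66, 67, -9]
scene0 -10 [4, 13, 33, 75, 88, 88, 69, 72, -9]
scene0 0 [4, 34, 54, 80, 84, 82, 76, 67, -9]
scene0 10 [4, 18, 52, 78, 83, 83, 78, 56, -9]
scene0 20 [4, 13, 39, 68, 76, 73, 37, 14, 11]
scene0 30 [6, 11, 38, 51, 62, 37, 13, 12, 12]
scene0 40 [4, 12, 11, 13, 13, 12, 11, 13, 11]
scene0 50 [2, 10, 10, 10, 11, 7, 11, 11, 5]
[0.55,29.4,-33.7,-11.9,-5.2, 0.55,32.3,-30.8,-11.9,-5.2, 0.55,35,-27.8,-11.9,-5.2, 0.55,37.4,-24.5,-11.9,-5.2, 0.55,39,-23,-7.4,-5.2]
[0.55,40.4,-22.6,-0,-5.2, 0.55,42.2,-18.8,-0,-5.2, 0.55,43.8,-14.9,-0,-5.2, 0.55,45,-10.9,-0,-5.2]
```

```bash
python3 -m jog '[0.55,29,-34,-12,-5.2, 0.55,32,-31,-12,-5.2, 0.55,35,-28,-12,-5.2, 0.55,37,-25,-12,-5.2, 0.55,39,-23,-7,-5.2]'; python3 -m jog '[0.55,40,-23,0,-5.2, 0.55,42,-19,0,-5.2, 0.55,43,-15,0,-5.2]'; ./s.sh;  python3 -c "
from plan import *
plan([(480,340,235)],psi=np.radians(97.3),f=.55,n=1)"
```

```text
time: 11.8
tool_pos: [533.6, 164.9, 243.7]
tcp_rot: [3.12, -0.005, 1.338]
contact_force: [1.0, -0.2, 0.0]
grip_width: 41.3
time: 12.1
tool_pos: [493.9, 301.9, 245.2]
tcp_rot: [3.113, 0.001, 1.62]
contact_force: [0.9, 0.5, 0.3]
grip_width: 41.3
t 12.15 pos [491.1 308.2 245.1] rot [ 3.114e+00 -3.000e-03  1.630e+00] F [-3.2  3.7 -1. ] w 41.2
tilt xy [0.0272 0.0047] psi 93.4 q [ 0.432  0.434  1.401 -0.007  1.28   0.375]
[0.55,32.3,-9.5,9.9,-3.93]
```

```bash
python3 -m jog '[0.55,32,-5,10,-4]'>/dev/null;  python3 -c "
from plan import *
capture('wrist'); im,d,c,P=snap('wrist','w5'); st();tilt()"
```

```text
t 12.35 pos [482.7 343.2 233.9] rot [ 3.116e+00 -2.000e-03  1.705e+00] F [-0.  -0.6 -0.9] w 41.1
tilt xy [0.0255 0.0054] psi 97.7 q [ 0.492  0.467  1.38  -0.008  1.27   0.36 ]
```

View pics/w5.png

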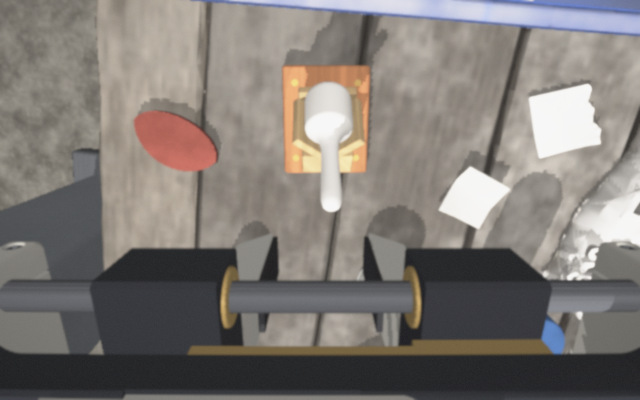

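```bash
cat >> an.py <<'E'
def crad(tag):
    z=np.load(tag+'.npz'); P=z['P'].reshape(-1,3)[z['d'].ravel()>0]; im=z['im'].reshape(-1,3)[z['d'].ravel()>0].astype(int)
    c=(np.abs(P[:,0]-486)<70)&(np.abs(P[:,1]-390)<75)
    b=c&(np.abs(P[:,2]-13)<3)&(im[:,0]-im[:,2]>50)
    r=cv2.minAreaRect(P[b][:,:2].astype(np.float32)); print('base',b.sum(),r,'z',np.median(P[b,2]))
    h=c&(P[:,2]>95)&(im[:,0]-im[:,2]<60)
    for lo in range(95,126,5):
        m=h&(P[:,2]>lo)&(P[:,2]<=lo+5)
        if m.sum(): print(lo,m.sum(),np.round(P[m].mean(0),1))
E
python3 - <<'E'
from an import *
crad('w5')
E
```

```text
base 3595 ((486.455810546875, 395.4146728515625), (83.89305877685547, 103.838134765625), 7.822906017303467) z 12.797043773856238
95 129 [489.1 374.8  97.6]
100 139 [489.5 370.  102.5]
105 151 [490.  365.3 107.4]
110 152 [491.  360.8 112.5]
115 184 [491.4 355.3 117.7]
120 281 [492.6 348.6 122.6]
125 66 [493.  347.  125.7]
```

```bash
python3 -c "
from plan import *
plan([(491.8,354.3,116.5)],psi=.1365+np.pi/2,f=.55,n=3)"
```

```text
[0.55,3.2,2.5,39.2,-0.05, 0.55,3.2,2.5,39.2,-0.05, 0.55,3.2,2.5,39.2,-0.05]
```

```bash
for i in 1 2; do python3 -m jog '[0.55,3.2,2.5,38,0]' >/dev/null; ./s.sh; done;  python3 -c "
from plan import *
plan([(491.8,354.3,116.5)],f=.55,n=1)"
```

```text
t 12.5 pos [484.5 346.6 190.6] rot [ 3.12  -0.     1.705] F [-2.6 -1.9 -4.9] w 41.5
tilt xy [0.0215 0.0031] psi 97.7 q [ 0.496  0.512  1.429 -0.008  1.181  0.365]
t 12.65 pos [485.7 348.4 146. ] rot [3.128e+00 3.000e-03 1.704e+00] F [-2.5 -1.7 -5.5] w 41.5
tilt xy [ 0.0143 -0.0012] psi 97.6 q [ 0.498  0.565  1.47  -0.009  1.095  0.369]
[0.55,5.1,6.4,29.6,-0]
```

```bash
python3 -m jog '[0.55,5.5,7,15,0]' >/dev/null; ./s.sh;  python3 -c "
from plan import *
plan([(491.8,354.3,116.5)],f=.55,n=1)"
```

```text
t 12.8 pos [491.7 353.5 127.7] rot [3.133 0.006 1.702] F [-0.3 -0.4 -1.8] w 41.5
tilt xy [ 0.0092 -0.0044] psi 97.5 q [ 0.501  0.601  1.46  -0.009  1.075  0.374]
[0.55,0.9,0.1,11.2,-0]
```

```bash
python3 -m jog '[0.6,0.9,0.1,10.5,0]' >/dev/null; ./s.sh; python3 -m jog '[1,0,0,0,0,1,0,0,0,0,1,0,0,0,0]'; ./s.sh
```

```text
t 12.95 pos [491.5 353.2 115.6] rot [3.136 0.007 1.701] F [-1.2 -0.4 -2.1] w 37.3
tilt xy [ 0.0068 -0.0061] psi 97.4 q [ 0.501  0.616  1.47  -0.01   1.053  0.376]
time: 13.25
tool_pos: [492.0, 352.3, 117.7]
tcp_rot: [3.134, 0.007, 1.699]
contact_force: [-0.7, 0.1, 0.7]
grip_width: 17.2
t 13.3 pos [492.1 352.3 117.9] rot [3.134 0.007 1.699] F [ 0.6 -1.3  1.2] w 14.2
tilt xy [ 0.0085 -0.0056] psi 97.4 q [ 0.499  0.612  1.469 -0.01   1.055  0.376]
```

Gripped (14.2 mm). Lift out gently and see whether the pestle swings.

```bash
python3 -m jog '[1,0,0,-15,0,1,0,0,-25,0]'; ./s.sh; python3 -m jog '[1,0,0,-30,0,1,0,0,-10,0]';  python3 -c "
from plan import *
im,d,c,P=snap('wrist','w6'); snap('scene','s6'); st();tilt()
import cv2; z=cv2.imread('pics/s6.png'); cv2.imwrite('pics/s6c.png',cv2.resize(z[120:300,180:400],None,fx=3.3,fy=3.3))"
```

```text
time: 13.5
tool_pos: [490.0, 351.4, 156.2]
tcp_rot: [3.14, 0.009, 1.699]
contact_force: [0.9, -0.1, -1.8]
grip_width: 14.4
t 13.55 pos [491.9 352.6 161.5] rot [3.133 0.006 1.7  ] F [1.3 0.7 0.8] w 14.1
tilt xy [ 0.0097 -0.005 ] psi 97.4 q [ 0.5    0.564  1.423 -0.01   1.148  0.375]
time: 13.75
tool_pos: [491.4, 352.8, 202.6]
tcp_rot: [3.132, 0.006, 1.7]
contact_force: [0.3, -0.2, -1.6]
grip_width: 14.1
t 13.85 pos [490.5 352.2 200.2] rot [3.135 0.008 1.7  ] F [ 0.8  0.8 -1.4] w 14.2
tilt xy [ 0.0072 -0.0066] psi 97.4 q [ 0.5    0.527  1.375 -0.01   1.237  0.375]
```

View pics/w6.png

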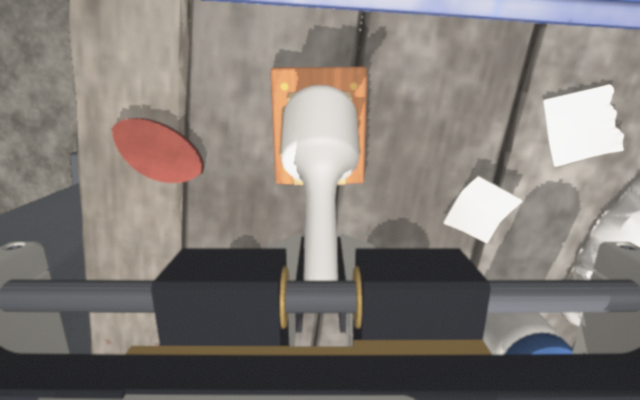

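View pics/s6c.png

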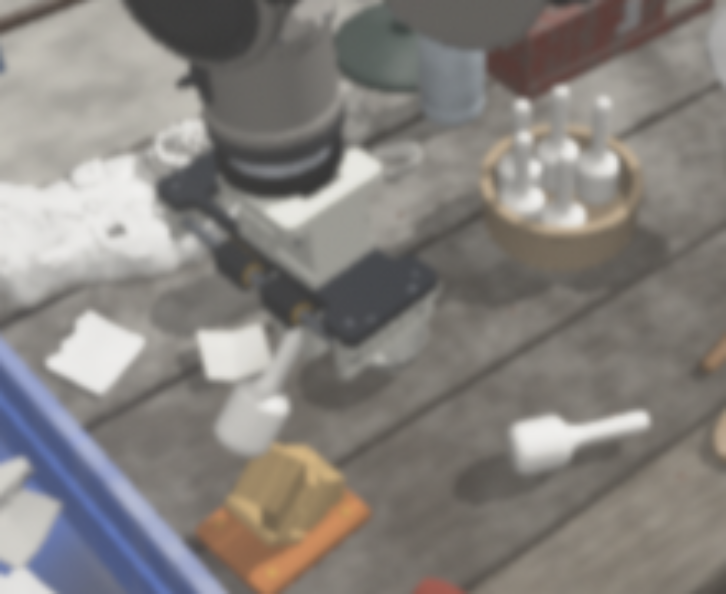

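```bash
python3 -m jog '[1,-40,0,0,0,1,-40,0,0,0,1,-40,0,10,0]'; ./s.sh; python3 -m jog '[1,0,0,42,0]'; ./s.sh
python3 - <<'E'
from plan import *
im,d,c,P=snap('wrist','w7')
Q=P.reshape(-1,3)[d.ravel()>0]; o=get_obs(); t=o['tool_pos']
m=(np.abs(Q[:,0]-t[0])<35)&(Q[:,1]-t[1]>-5)&(Q[:,1]-t[1]<110)&(Q[:,2]>15)&(Q[:,2]<t[2]-5)
q=Q[m]; 
for lo in range(15,int(t[2]),8):
    k=(q[:,2]>lo)&(q[:,2]<=lo+8)
    if k.sum()>5: print(lo,k.sum(),np.round(q[k].mean(0)-t,1),np.round(q[k].min(0)-t,1),np.round(q[k].max(0)-t,1))
plan([(490,230,104)],n=1)
E
```

```text
time: 14.15
tool_pos: [504.3, 234.3, 186.7]
tcp_rot: [3.138, 0.007, 1.708]
contact_force: [0.2, -0.4, -2.0]
grip_width: 14.5
t 14.2 pos [503.8 228.1 183.9] rot [-3.14   0.012  1.705] F [ 0.2 -4.6 -4.3] w 14.0
tilt xy [-0.0004 -0.0117] psi 97.7 q [ 0.293  0.457  1.543 -0.012  1.146  0.163]
time: 14.3
tool_pos: [506.7, 226.6, 144.4]
tcp_rot: [3.135, 0.01, 1.702]
contact_force: [1.7, 0.3, -1.6]
grip_width: 14.3
t 14.35 pos [500.9 224.5 134.2] rot [-3.13   0.014  1.702] F [-4.5 -0.5 -8.2] w 14.1
tilt xy [-0.0092 -0.0152] psi 97.5 q [ 0.288  0.512  1.606 -0.014  1.037  0.164]
63 46 [ -6.6  66.8 -66.2] [-27.5  56.7 -68.8] [ 11.6  76.1 -65. ]
71 726 [ -9.   68.7 -60.1] [-27.1  50.3 -64.9] [ 12.6  76.  -57. ]
79 1272 [ -8.1  61.2 -52.7] [-26.   25.8 -56.9] [ 14.3  73.2 -49. ]
87 1803 [ -6.5  51.1 -44.7] [-24.8  28.9 -49. ] [ 13.9  66.  -41. ]
95 2660 [ -5.8  44.2 -37.5] [-21.3  25.2 -41. ] [  8.9  58.3 -33. ]
103 659 [ -2.9  26.2 -28.9] [-12.6   6.3 -32.9] [ 11.9  34.1 -25. ]
111 921 [ -1.5  16.3 -20.7] [-20.5   6.4 -24.9] [ 20.   25.6 -17. ]
119 1189 [ -0.8  11.2 -13. ] [-23.7   4.3 -17. ] [22.8 18.5 -9. ]
127 510 [ 0.   7.8 -7. ] [-15.1   0.6  -9. ] [14.3 12.2 -5. ]
[0,6.3,-8.7,32,-0]
```

View pics/w7.png

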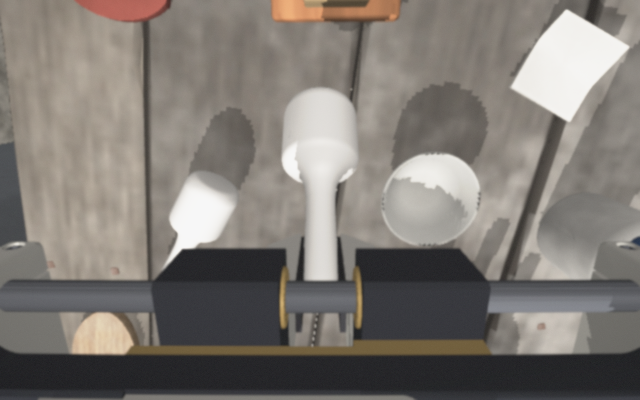

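```bash
python3 -m jog '[1,0,-4,25,0]'>/dev/null; ./s.sh; python3 -m jog '[0.86,0,0,0,0]'; python3 -m jog '[0.85,0,0,0,0]'
cat > ang.py <<'E'
from plan import *
def ang(tag):
    im,d,c,P=snap('wrist',tag)
    Q=P.reshape(-1,3)[d.ravel()>0]; t=np.array(get_obs()['tool_pos']); a=get_obs()['tcp_rot'][2]
    D=Q-t; xx=D[:,0]*np.cos(a)+D[:,1]*np.sin(a); yy=D[:,0]*np.sin(a)-D[:,1]*np.cos(a)
    m=(np.abs(yy)<9)&(xx<110)&(xx>-20)&(Q[:,2]>13)&(D[:,2]<-22)
    m2=m
    for lo in range(-110,-15,8):
        k=m&(D[:,2]>lo)&(D[:,2]<=lo+8)
        if k.sum()>5: print(lo+4,k.sum(),'x %.1f..%.1f'%(xx[k].min(),xx[k].max()),end='; ')
    print(); st()
E
python3 -c "
from ang import *
ang('w8')"
```

```text
t 14.55 pos [492.6 223.9 106.6] rot [-3.119  0.015  1.703] F [-3.1 -0.8 -6.1] w 14.1
tilt xy [-0.0206 -0.0179] psi 97.6 q [ 0.291  0.541  1.647 -0.014  0.979  0.166]
time: 14.65
tool_pos: [491.6, 224.2, 106.0]
tcp_rot: [-3.116, 0.015, 1.704]
contact_force: [-0.1, 0.5, -1.6]
grip_width: 14.0
time: 14.75
tool_pos: [491.6, 224.8, 106.5]
tcp_rot: [-3.115, 0.015, 1.705]
contact_force: [1.5, 0.2, -0.4]
grip_width: 14.0
-66 12 x 74.2..77.2; -58 373 x 68.0..77.2; -50 593 x 28.9..73.4; -42 746 x 31.1..66.1; -34 1997 x 22.2..58.4; -26 635 x 8.3..33.4; 
t 14.8 pos [492.  224.9 106.9] rot [-3.116  0.015  1.705] F [ 0.1  0.1 -0.7] w 14.0
```

```bash
python3 -m jog '[0.845,0,0,0,0]'; python3 -m jog '[0.84,0,0,0,0]'; python3 -c "
from ang import *
ang('w9')"
```

```text
time: 14.9
tool_pos: [492.6, 225.5, 108.1]
tcp_rot: [-3.118, 0.015, 1.705]
contact_force: [0.1, 0.1, -1.9]
grip_width: 14.4
time: 15.0
tool_pos: [493.3, 225.9, 109.2]
tcp_rot: [-3.12, 0.014, 1.706]
contact_force: [0.4, -0.3, -2.2]
grip_width: 14.7
-66 24 x 73.3..76.3; -58 410 x 27.5..76.3; -50 575 x 59.4..71.6; -42 745 x 29.4..65.2; -34 1935 x 23.7..57.5; -26 614 x 8.4..33.2; 
t 15.05 pos [493.4 226.  109.3] rot [-3.121  0.014  1.706] F [-0.1 -0.8 -1.4] w 14.7
```

```bash
python3 -m jog '[0.838,0,0,0,0]'; python3 -m jog '[0.836,0,0,1,0]'; python3 -c "
from ang import *
ang('w10')"
```

```text
time: 15.15
tool_pos: [493.6, 226.2, 109.8]
tcp_rot: [-3.122, 0.014, 1.706]
contact_force: [0.2, -1.0, -1.1]
grip_width: 14.8
time: 15.25
tool_pos: [494.0, 226.3, 109.4]
tcp_rot: [-3.123, 0.014, 1.706]
contact_force: [-0.2, -0.3, 0.9]
grip_width: 14.7
-98 20 x 22.2..25.7; -90 84 x 22.0..25.4; -82 91 x 21.7..25.6; -74 145 x 20.8..25.6; -66 662 x -11.1..25.0; -58 337 x -1.3..16.5; -50 164 x 4.7..12.9; -42 146 x 6.1..12.3; -34 143 x 6.5..12.5; -26 182 x 6.2..12.4; 
t 15.3 pos [493.9 226.3 109.2] rot [-3.123  0.014  1.706] F [-0.2  1.2  0.2] w 14.7
```

```bash
python3 -m jog '[1,0,0,0,0,1,0,0,0,0]'; python3 -m jog '[1,0,0,-20,0]';  python3 -c "
from ang import *
ang('w11');snap('scene','s11')
import cv2; z=cv2.imread('pics/s11.png'); cv2.imwrite('pics/s11c.png',cv2.resize(z[120:300,220:400],None,fx=3.3,fy=3.3))"
```

```text
time: 15.5
tool_pos: [493.8, 226.2, 109.3]
tcp_rot: [-3.123, 0.014, 1.705]
contact_force: [0.1, -0.7, -1.8]
grip_width: 13.8
time: 15.6
tool_pos: [492.6, 225.9, 127.2]
tcp_rot: [-3.117, 0.015, 1.705]
contact_force: [0.1, 1.1, -1.2]
grip_width: 14.5
-106 32 x 18.9..24.6; -98 81 x 18.9..24.9; -90 87 x 19.4..24.9; -82 94 x 19.2..24.8; -74 508 x -11.8..24.6; -66 552 x -6.5..20.9; -58 178 x 1.9..13.3; -50 121 x 5.7..11.9; -42 135 x 6.4..11.7; -34 152 x 6.6..11.8; -26 235 x 6.7..12.4; 
t 15.65 pos [494.9 226.7 131.6] rot [-3.125  0.014  1.705] F [2.  0.8 0.3] w 14.2
```

View pics/s11c.png

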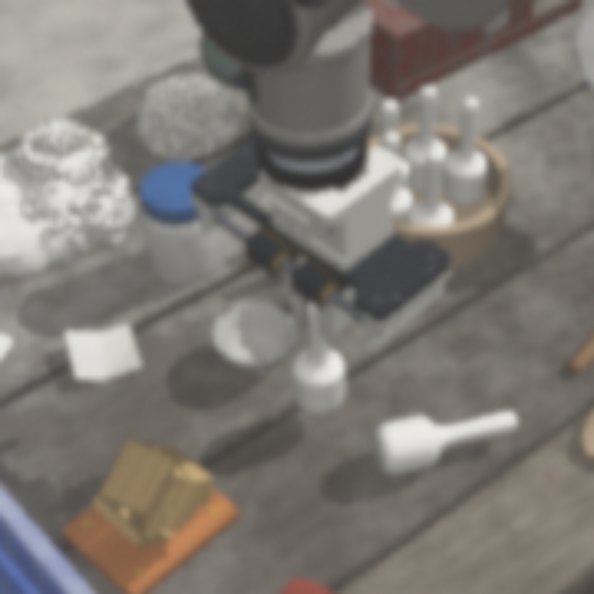

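```bash
python3 -c "
from plan import *
plan([(494,200,190),(515,-4,190)],f=1,psi=np.radians(100))"
```

```text
[1,-18.9,-4.1,-40.6,-0.38, 1,-33.4,-2.8,-17.6,-0.38, 1,-44.9,-2,0.6,-0.38, 1,-44.9,-2.3,0.6,-0.38, 1,-44.9,-2.6,0.6,-0.38]
[1,-44.9,-2.9,0.6,-0.38]
```

```bash
python3 -m jog '[1,-10,0,-38,0,1,-30,-2,-20,0,1,-45,-2,0,0,1,-45,-2,0,0,1,-40,-2.5,0,0]'; ./s.sh; python3 -m jog '[1,-35,-2.5,0,0]'; ./s.sh; python3 -c "
from plan import *
plan([(573.4,-3.8,185)],f=1,n=2)"
```

```text
time: 16.2
tool_pos: [510.9, 57.6, 190.7]
tcp_rot: [-3.127, 0.013, 1.714]
contact_force: [0.6, 0.6, -1.3]
grip_width: 14.1
t 16.25 pos [511.5  52.1 190.6] rot [-3.127  0.017  1.712] F [ 1.  -4.8 -2.7] w 14.2
tilt xy [-0.0122 -0.0187] psi 98.1 q [-0.037  0.388  1.635 -0.021  1.13  -0.168]
time: 16.35
tool_pos: [513.7, 17.5, 190.7]
tcp_rot: [-3.127, 0.015, 1.712]
contact_force: [0.6, -0.2, -1.3]
grip_width: 14.2
t 16.4 pos [514.5  10.9 190.7] rot [-3.127  0.021  1.71 ] F [ 1.4 -4.9 -1.5] w 13.7
tilt xy [-0.0119 -0.0224] psi 98.0 q [-0.114  0.388  1.635 -0.026  1.128 -0.242]
[1,-11.3,28.2,2.7,-0, 1,-11.3,28.2,2.7,-0]
```

```bash
python3 -m jog '[1,-11,28,2,0,1,-8,25,2,0]'; python3 -c "
from an import *
from plan import *
im,d,c,P=snap('wrist','w12'); st();tilt(); sag('w12',c0=(611.7,14))
plan([(573.4,-3.8,150)],f=1,n=2)"
```

```text
time: 16.6
tool_pos: [568.3, -2.9, 185.5]
tcp_rot: [-3.124, 0.02, 1.706]
contact_force: [-0.3, -0.1, -1.7]
grip_width: 14.3
t 16.65 pos [571.6  -3.5 184.9] rot [-3.127  0.021  1.705] F [ 2.8 -0.9 -1.8] w 14.6
tilt xy [-0.0117 -0.0227] psi 97.7 q [-0.128  0.491  1.482 -0.026  1.177 -0.252]
rim 4929 [611.2  14.2] 3.0 z 53.8 floor z 7.9
580 top [617.3  55.9 117.9] rel r 42.1 ang 81.7
561 top [577.9  42.6 117.9] rel r 43.8 ang 139.6
523 top [651.2  29.9 117.8] rel r 42.9 ang 21.4
2405 top [565.8   7.2 120.1] rel r 45.9 ang -171.3
239 top [645.7  -6.7 116.7] rel r 40.3 ang -31.3
[1,0.1,1.1,17.4,-0, 1,0.1,1.1,17.4,-0]
```

View pics/w12.png

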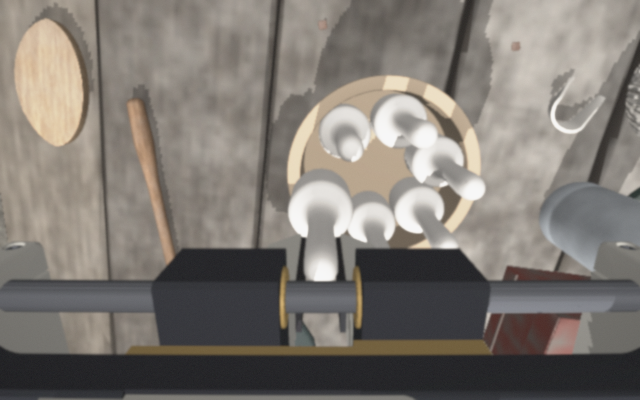

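```bash
cat >> ang.py <<'E'
def head(tag,r=20,bands=((-105,-95),(-95,-85),(-85,-76))):
    z=np.load(tag+'.npz'); Q=z['P'].reshape(-1,3)[z['d'].ravel()>0]; t=np.array(get_obs()['tool_pos']); D=Q-t
    from an import circ
    for r,bs in ((20,bands),(7.5,((-50,-40),(-40,-30)))):
        for lo,hi in bs:
            m=(D[:,2]>lo)&(D[:,2]<hi)&(np.hypot(D[:,0],D[:,1])<(32 if r==20 else 14))
            if m.sum()>20: print(lo,m.sum(),[np.round(v,1) for v in circ(D[m][:,:2],r)])
E
python3 -c "
from ang import *
head('w12')"
```

```text
-105 95 [array([-5.4,  4.5]), np.float64(0.2)]
-95 192 [array([-5.2,  4.5]), np.float64(0.1)]
-85 196 [array([-9.3, 40.9]), np.float64(5.1)]
-50 167 [array([-4.4,  4.3]), np.float64(0.2)]
-40 178 [array([-4.3,  4.5]), np.float64(0.2)]
```

```bash
python3 -c "
from plan import *
plan([(575,-9,153)],f=1,n=1)"
```

```text
[1,-5.3,3.1,32,-0]
```

```bash
python3 -m jog '[1,-5.3,1.5,17,0]'>/dev/null; python3 -c "
from ang import *
capture('wrist');im,d,c,P=snap('wrist','w13'); tilt(); st(); head('w13')
plan([(575,-9,150)],f=1,n=1)"
```

```text
tilt xy [-0.0163 -0.0223] psi 97.7 q [-0.137  0.516  1.5   -0.027  1.14  -0.26 ]
t 16.85 pos [572.6  -9.1 165.1] rot [-3.122  0.02   1.705] F [-0.5  0.1 -1.6] w 14.3
-105 120 [array([-1. ,  3.1]), np.float64(0.1)]
-95 196 [array([-0.9,  3.2]), np.float64(0.1)]
-85 198 [array([-0.7,  3.3]), np.float64(0.1)]
-50 175 [array([-0.1,  3. ]), np.float64(0.2)]
-40 178 [array([0.1, 3.3]), np.float64(0.2)]
[1,0.1,2.7,15.1,-0]
```

```bash
python3 -m jog '[1,2,1.2,15,0]'; ./s.sh;  python3 -m jog '[1,0,0.3,16,0]'; ./s.sh
```

```text
time: 16.95
tool_pos: [574.0, -7.2, 151.3]
tcp_rot: [-3.125, 0.021, 1.704]
contact_force: [-0.1, -0.2, -1.3]
grip_width: 14.3
t 17.0 pos [572.4  -6.5 147.6] rot [-3.12   0.019  1.705] F [ 2.7  1.2 -4.1] w 13.9
tilt xy [-0.0186 -0.0214] psi 97.7 q [-0.133  0.536  1.519 -0.027  1.103 -0.254]
time: 17.1
tool_pos: [573.3, -6.3, 133.0]
tcp_rot: [-3.123, 0.019, 1.705]
contact_force: [1.0, 0.3, -0.6]
grip_width: 14.2
t 17.15 pos [571.8  -6.  129.5] rot [-3.119  0.018  1.705] F [ 4.8  1.6 -4.3] w 14.2
tilt xy [-0.0199 -0.0207] psi 97.7 q [-0.133  0.556  1.539 -0.026  1.063 -0.253]
```

```bash
python3 -m jog '[1,0,2,6,0, 1,0,0.5,4,0]'; ./s.sh
```

```text
time: 17.35
tool_pos: [573.8, -5.1, 119.9]
tcp_rot: [-3.119, 0.018, 1.706]
contact_force: [0.2, -0.9, -1.0]
grip_width: 14.2
t 17.4 pos [573.7  -5.2 119.6] rot [-3.118  0.018  1.706] F [-0.4 -0.2 -2.4] w 14.0
tilt xy [-0.0207 -0.0206] psi 97.7 q [-0.131  0.572  1.543 -0.027  1.045 -0.252]
```

```bash
python3 -m jog '[1,0,0.3,3,0, 1,0,0,0,0]'; ./s.sh
```

```text
time: 17.6
tool_pos: [574.1, -5.2, 117.6]
tcp_rot: [-3.119, 0.018, 1.706]
contact_force: [0.7, -0.0, -1.6]
grip_width: 14.6
t 17.65 pos [574.1  -5.2 117.6] rot [-3.119  0.018  1.706] F [-0.6 -0.2 -1.8] w 14.1
tilt xy [-0.0199 -0.0209] psi 97.7 q [-0.13   0.574  1.544 -0.027  1.04  -0.251]
```

Still hanging (weight in force). Down a little more, then release and look.

```bash
python3 -m jog '[1,0,0,1.5,0, 1,0,0,1,0]'; ./s.sh; python3 -m jog '[0.78,0,0,0,0, 0.74,0,0,0,0, 0.72,0,0,-10,0]'; ./s.sh
```

```text
time: 17.85
tool_pos: [574.5, -5.4, 117.3]
tcp_rot: [-3.121, 0.019, 1.706]
contact_force: [-2.9, -0.3, 5.4]
grip_width: 14.1
t 17.9 pos [574.5  -5.4 117.2] rot [-3.121  0.019  1.706] F [-2.  -0.5  6.6] w 14.3
tilt xy [-0.0178 -0.0215] psi 97.7 q [-0.131  0.574  1.545 -0.027  1.037 -0.251]
time: 18.2
tool_pos: [574.0, -5.2, 127.2]
tcp_rot: [-3.12, 0.019, 1.706]
contact_force: [-0.8, -0.5, 0.7]
grip_width: 24.8
t 18.25 pos [575.4  -5.3 129.7] rot [-3.124  0.02   1.706] F [ 1.1 -0.5  1.5] w 25.2
tilt xy [-0.0152 -0.0219] psi 97.7 q [-0.13   0.559  1.532 -0.027  1.062 -0.251]
```

```bash
python3 -c "
from plan import *
plan([(575,-5,180),(545,10,230),(405,150,230)],f=.55,psi=np.radians(68))"
```

```text
[0.55,-0.6,-1.1,-44,4.25, 0.55,9.8,-18.9,-37.6,4.25, 0.55,20.2,-27.1,-18.6,4.25, 0.55,28.3,-33.8,-0.2,4.25, 0.55,25.7,-35.8,-0.2,4.25]
[0.55,23,-37.6,-0.2,4.25, 0.55,20.2,-39.2,-0.2,4.25]
```

```bash
python3 -m jog '[0.72,0,-1,-44,0, 0.72,3,-15,-42,4.3, 0.7,20,-27,-19,4.3, 0.6,28,-34,0,4.3, 0.55,26,-36,0,4.3]'; python3 -m jog '[0.55,23,-37,0,5, 0.55,20,-36,0,5]';  python3 -c "
from ang import *
capture('wrist');snap('wrist','w14'); st();tilt()
snap('top','t14')
from an import *; sag('t14')"
```

```text
time: 18.75
tool_pos: [467.5, 73.1, 240.8]
tcp_rot: [-3.137, 0.023, 1.389]
contact_force: [0.3, 0.5, 0.8]
grip_width: 38.6
time: 18.95
tool_pos: [403.7, 133.0, 241.8]
tcp_rot: [3.138, 0.021, 1.206]
contact_force: [0.8, 0.5, 0.4]
grip_width: 41.2
t 19.05 pos [401.8 134.6 241.8] rot [3.14  0.021 1.211] F [ 1.3 -0.8  0.5] w 41.3
tilt xy [-0.006  -0.0207] psi 69.4 q [ 0.156  0.172  1.787 -0.021  1.192  0.523]
rim 786 [611.7  13.7] 3.2 z 55.8 floor z 10.0
41 top [652.   29.2 120.4] rel r 43.1 ang 21.0
44 top [646.5 -10.4 119.8] rel r 42.3 ang -34.8
45 top [617.3  55.4 119.9] rel r 42.1 ang 82.4
46 top [610.9 -28.7 119.8] rel r 42.4 ang -91.1
44 top [577.5  41.9 119.8] rel r 44.3 ang 140.5
45 top [ 5.703e+02 -5.000e-01  1.203e+02] rel r 43.8 ang -161.0
```

View pics/w14.png

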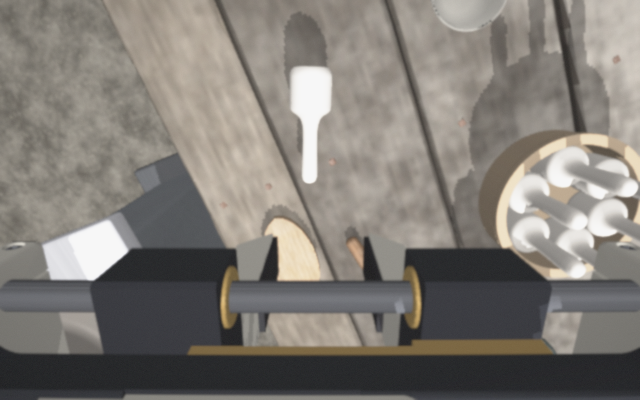

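Run:
```python
from an import *
z=np.load('w14.npz'); P=z['P'].reshape(-1,3)[z['d'].ravel()>0]; im=z['im'].reshape(-1,3)[z['d'].ravel()>0].astype(int)
m=(np.abs(P[:,0]-402)<50)&(np.abs(P[:,1]-175)<75)&(im.min(1)>150)&(P[:,2]>8)
q=P[m]; r=cv2.minAreaRect(q[:,:2].astype(np.float32)); print(r, np.percentile(q[:,2],98))
# handle points: project on axis
c=q[:,:2].mean(0); u,s,vt=np.linalg.svd(q[:,:2]-c,full_matrices=False); a=vt[0]; a=a*np.sign(a[1])
t=(q[:,:2]-c)@a; print(c,a,np.degrees(np.arctan2(a[1],a[0])),t.min(),t.max())
n=np.array([-a[1],a[0]])
for lo in np.arange(t.min(),t.max(),10):
    k=(t>=lo)&(t<lo+10); w=(q[k][:,:2]-c)@n; print(round(lo),k.sum(),'mid',np.round((w.min()+w.max())/2,1),'wid',np.round(w.max()-w.min(),1),'z',np.round(q[k][:,2].max(),1), 'pt',np.round(c+a*(lo+5)+n*(w.min()+w.max())/2,1))
```

```text
((390.7755432128906, 183.72296142578125), (112.72907257080078, 61.63595199584961), 57.41361999511719) 41.981320080314376
[408.67460171 189.91564242] [0.40575619 0.91398135] 66.06147752885943 -71.92128047830374 40.07481295502749
-72 114 mid -2.0 wid 14.3 z 28.1 pt [383.4 127.9]
-62 144 mid -1.7 wid 14.6 z 29.1 pt [387.2 137.2]
-52 153 mid 2.2 wid 21.6 z 219.0 pt [387.6 147.9]
-42 145 mid -1.1 wid 14.1 z 28.7 pt [394.7 155.7]
-32 148 mid 19.5 wid 54.4 z 295.0 pt [379.9 173.2]
-22 198 mid 16.1 wid 48.2 z 303.3 pt [387.1 181. ]
-12 217 mid 0.8 wid 29.6 z 37.0 pt [405.2 183.9]
-2 434 mid -0.5 wid 38.2 z 41.7 pt [410.4 192.5]
8 466 mid -0.6 wid 39.0 z 42.2 pt [414.5 201.6]
18 481 mid -0.3 wid 38.7 z 42.2 pt [418.3 210.9]
28 469 mid 0.1 wid 38.1 z 42.0 pt [422.  220.2]
38 71 mid -0.5 wid 32.2 z 37.8 pt [426.6 229.1]
```

Run:
```python
from an import *
from plan import plan
z=np.load('t14.npz') ; z0=np.load('top0.npz'); P=z0['P']
for u,v in [(370,284),(347,318),(390,320),(368,306)]: print(P[v,u].round(1))
plan([(387.3,137.1,28)],psi=np.radians(67.3),f=.55,n=5)
```

```text
[403.   33.7  10.5]
[329.2  88.4  11.1]
[322.7  -8.1  11.5]
[354.1  39.9   8.9]
[0.55,0.5,-3.5,42.8,0.44, 0.55,0.4,-3.5,42.8,0.44, 0.55,0.4,-3.5,42.8,0.44, 0.55,0.4,-3.5,42.8,0.44, 0.55,0.3,-3.5,42.8,0.44]
```

```bash
python3 -m jog '[0.55,0.5,-3.5,45,1]'>/dev/null; ./s.sh; python3 -m jog '[0.55,0.5,-3.5,45,1]'>/dev/null; ./s.sh; python3 -c "
from plan import *
plan([(387.3,137.1,28)],psi=np.radians(67.3),f=.55,n=3)"
```

```text
t 19.25 pos [398.8 133.7 192.2] rot [3.141 0.024 1.196] F [-6.1 -1.  -7.1] w 41.1
tilt xy [-0.0079 -0.0222] psi 68.5 q [ 0.155  0.226  1.872 -0.024  1.055  0.542]
t 19.4 pos [392.6 133.3 141.3] rot [-3.136  0.028  1.177] F [-4.9 -1.9 -6.1] w 41.2
tilt xy [-0.0162 -0.0237] psi 67.4 q [ 0.157  0.294  1.951 -0.026  0.917  0.567]
[0.55,1.6,-1.9,37.7,0.05, 0.55,1.6,-1.9,37.7,0.05, 0.55,1.6,-1.9,37.7,0.05]
```

```bash
python3 -m jog '[0.55,1.6,-1.9,37,0,0.55,1.6,-1.9,36,0]'; ./s.sh; python3 -c "
from plan import *
plan([(387.3,137.1,28)],psi=np.radians(67.3),f=.55,n=1)"
```

```text
time: 19.6
tool_pos: [392.6, 135.0, 69.3]
tcp_rot: [-3.139, 0.026, 1.177]
contact_force: [0.5, -0.2, -0.6]
grip_width: 41.2
t 19.65 pos [390.2 134.6  65.2] rot [-3.133  0.03   1.177] F [-2.  -2.4 -3.6] w 41.1
tilt xy [-0.0197 -0.0246] psi 67.5 q [ 0.161  0.431  2.032 -0.033  0.702  0.58 ]
[0.55,2.4,-3.3,37.1,0.15]
```

```bash
python3 -m jog '[0.55,2.4,-2.5,18,0]'>/dev/null; ./s.sh; python3 -c "
from plan import *
plan([(387.3,137.1,28.5)],f=.55,n=1)"
```

```text
t 19.8 pos [387.9 136.7  45.2] rot [-3.129  0.033  1.177] F [-1.9  0.1 -2.1] w 41.2
tilt xy [-0.0246 -0.0256] psi 67.5 q [ 0.167  0.472  2.048 -0.035  0.651  0.589]
[0.55,0.7,-0.5,16.7,-0]
```

```bash
python3 -m jog '[0.55,0.7,0,15,0]'>/dev/null; ./s.sh; python3 -m jog '[0.8,0,0,0,0, 0.84,0,0,0,0, 0.84,0,0,0,0]'; ./s.sh
```

```text
t 19.95 pos [388.3 136.5  29.6] rot [-3.127  0.034  1.178] F [-0.9 -1.3 -2. ] w 41.7
tilt xy [-0.0267 -0.0261] psi 67.5 q [ 0.167  0.506  2.056 -0.037  0.61   0.591]
time: 20.25
tool_pos: [390.8, 136.0, 32.9]
tcp_rot: [-3.129, 0.034, 1.177]
contact_force: [0.3, -0.4, -1.2]
grip_width: 21.8
t 20.3 pos [391. 136.  33.] rot [-3.129  0.033  1.177] F [0.8 0.7 1. ] w 18.2
tilt xy [-0.0241 -0.0259] psi 67.5 q [ 0.165  0.501  2.049 -0.037  0.62   0.589]
```

```bash
python3 -m jog '[0.82,0,-2.5,5,0, 0.84,0,0,0,0]'; ./s.sh; python3 -m jog '[0.84,0,0,0,0]'; ./s.sh
```

```text
time: 20.5
tool_pos: [389.0, 136.9, 28.9]
tcp_rot: [-3.131, 0.032, 1.177]
contact_force: [-0.2, 0.0, -0.2]
grip_width: 15.1
t 20.55 pos [389.3 137.   29. ] rot [-3.131  0.032  1.178] F [-0.8  0.1 -0.2] w 14.9
tilt xy [-0.0217 -0.0255] psi 67.5 q [ 0.168  0.507  2.057 -0.038  0.603  0.593]
time: 20.65
tool_pos: [389.1, 137.0, 29.0]
tcp_rot: [-3.131, 0.032, 1.178]
contact_force: [-0.6, -0.2, -0.1]
grip_width: 14.7
t 20.7 pos [389.1 137.   29. ] rot [-3.131  0.032  1.178] F [-1.1  0.1 -0.3] w 15.0
tilt xy [-0.0221 -0.0256] psi 67.5 q [ 0.168  0.507  2.057 -0.038  0.604  0.593]
```

```bash
python3 -m jog '[0.842,2,0,-11,0, 0.842,3.8,0,-11.4,0]'; python3 -c "
from ang import *
ang('w15'); tilt()"
```

```text
time: 20.9
tool_pos: [390.5, 142.7, 50.5]
tcp_rot: [-3.128, 0.034, 1.177]
contact_force: [0.1, 0.4, -1.2]
grip_width: 14.8
-26 19 x 7.3..9.1; 
t 20.95 pos [391.7 143.3  51.9] rot [-3.13   0.033  1.178] F [ 1.1  0.1 -0.1] w 14.7
tilt xy [-0.0232 -0.0257] psi 67.5 q [ 0.181  0.465  2.028 -0.034  0.676  0.601]
```

View pics/w15.png

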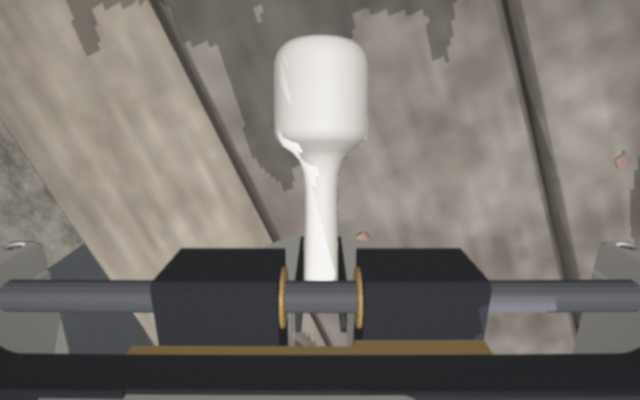

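```bash
cat >> ang.py <<'E'
def slope(tag,t=None):
    z=np.load(tag+'.npz'); Q=z['P'].reshape(-1,3)[z['d'].ravel()>0]; o=get_obs(); t=np.array(o['tool_pos']); a=o['tcp_rot'][2]; D=Q-t
    xx=D[:,0]*np.cos(a)+D[:,1]*np.sin(a); yy=D[:,0]*np.sin(a)-D[:,1]*np.cos(a)
    for lo in range(0,120,6):
        m=(np.abs(yy)<3)&(xx>=lo)&(xx<lo+6)&(Q[:,2]>12)&(D[:,2]<12)
        if m.sum()>3: print(lo+3,m.sum(),'dz %.1f'%np.median(D[m,2]),end='; ')
    print()
E
python3 -c "
from ang import *
slope('w15')"
```

```text
3 208 dz -3.9; 9 206 dz -5.8; 15 203 dz -7.6; 21 206 dz -9.2; 27 206 dz -10.9; 33 206 dz -12.5; 39 202 dz -13.7; 45 191 dz -14.3; 51 190 dz -12.6; 57 221 dz -7.8; 63 260 dz -7.1; 69 268 dz -8.5; 75 270 dz -10.1; 81 260 dz -11.7; 87 269 dz -13.1; 93 236 dz -15.8;
```

```bash
python3 -m jog '[0.842,5,0,-10.5,0, 0.842,6.5,0,-9.6,0]'; python3 -c "
from ang import *
ang('w16'); slope('w16')"
```

```text
time: 21.15
tool_pos: [395.8, 154.2, 71.3]
tcp_rot: [-3.128, 0.034, 1.177]
contact_force: [0.8, -0.3, -1.1]
grip_width: 14.5
-42 421 x 80.3..89.5; -34 1419 x 34.8..86.6; -26 3598 x 6.7..75.4; 
t 21.2 pos [397.  155.   72.4] rot [-3.13   0.032  1.177] F [1.4 0.8 0.8] w 14.9
3 235 dz -4.4; 9 237 dz -8.1; 15 226 dz -11.9; 21 221 dz -15.6; 27 217 dz -19.2; 33 205 dz -22.7; 39 200 dz -25.3; 45 185 dz -26.5; 51 172 dz -25.2; 57 195 dz -23.1; 63 209 dz -24.6; 69 208 dz -28.3; 75 209 dz -31.4; 81 193 dz -35.1; 87 168 dz -39.0;
```

```bash
python3 -m jog '[0.842,7.5,0,-9,0, 0.842,8.8,0,-7.5,0]'; python3 -c "
from ang import *
ang('w17'); slope('w17')"
```

```text
time: 21.4
tool_pos: [402.7, 170.2, 87.7]
tcp_rot: [-3.129, 0.034, 1.177]
contact_force: [0.1, -0.2, -1.5]
grip_width: 14.4
-66 54 x 74.7..77.7; -58 485 x 67.2..77.7; -50 678 x 31.4..71.6; -42 1480 x 28.1..64.1; -34 1378 x 19.9..56.1; -26 673 x 6.3..29.7; 
t 21.45 pos [403.9 171.3  88.6] rot [-3.13   0.032  1.178] F [ 0.6  1.7 -0.8] w 14.5
3 273 dz -4.4; 9 252 dz -10.7; 15 235 dz -16.9; 21 214 dz -23.3; 27 199 dz -29.1; 33 176 dz -34.2; 39 157 dz -37.5; 45 146 dz -37.8; 51 153 dz -37.1; 57 173 dz -40.1; 63 163 dz -46.2; 69 156 dz -52.0; 75 150 dz -57.8;
```

```bash
python3 -m jog '[1,0,0,0,0, 1,0,0,-5,0]'; python3 -c "
from plan import *
st();plan([(425,220,170),(492,349,175)],f=1,psi=1.699)"
```

```text
time: 21.65
tool_pos: [403.3, 171.4, 92.8]
tcp_rot: [-3.129, 0.033, 1.179]
contact_force: [0.4, 0.7, -1.8]
grip_width: 14.3
t 21.65 pos [403.3 171.4  92.8] rot [-3.129  0.033  1.179] F [ 0.4  0.7 -1.8] w 14.3
[1,25.8,0.2,-40.3,-5.96, 1,26.5,3.2,-38.8,-5.96, 1,45.7,13.8,-3.3,-5.96, 1,44,18.5,-3.3,-5.96, 1,41.8,23,-3.3,-5.96]
```

```bash
python3 -m jog '[1,15,0,-45,-6, 1,24,3,-45,-6, 1,40,12,-5,-6, 1,40,16,0,-6]'; ./s.sh; python3 -c "
from plan import *
plan([(492.1,352.3,185)],f=1,psi=1.699)"
```

```text
time: 22.05
tool_pos: [457.1, 284.3, 186.1]
tcp_rot: [-3.109, 0.027, 1.606]
contact_force: [0.7, 0.7, -2.0]
grip_width: 14.4
t 22.1 pos [459.9 289.7 185.8] rot [-3.113  0.022  1.613] F [ 1.7  3.7 -1.2] w 14.2
tilt xy [-0.0274 -0.0236] psi 92.4 q [ 0.427  0.454  1.542 -0.011  1.18   0.389]
[1,30.6,17.4,-0.8,-2.46, 1,29.8,18.7,-0.8,-2.46]
```

```bash
python3 -m jog '[1,30,17,0,-2.5, 1,27,18,0,-2.4]'; python3 -c "
from ang import *
capture('wrist');ang('w18'); slope('w18'); tilt()
from an import *; crad('w18')
plan([(492.1,352.3,150)],f=1,psi=1.703,n=1)"
```

```text
time: 22.3
tool_pos: [490.5, 349.0, 182.6]
tcp_rot: [-3.108, 0.022, 1.702]
contact_force: [0.1, -1.1, -1.5]
grip_width: 14.2
-66 23 x 79.0..81.0; -58 437 x 71.3..81.0; -50 606 x 64.5..76.2; -42 1076 x 32.7..68.4; -34 1762 x 24.2..60.3; -26 657 x 10.4..33.7; 
t 22.4 pos [491.  350.2 181.5] rot [-3.108  0.021  1.703] F [-0.7  0.2 -2.2] w 13.8
3 175 dz -1.0; 9 271 dz -6.0; 15 240 dz -12.5; 21 232 dz -18.2; 27 212 dz -24.6; 33 182 dz -30.5; 39 179 dz -34.9; 45 163 dz -36.9; 51 156 dz -36.3; 57 174 dz -36.7; 63 173 dz -41.8; 69 162 dz -47.5; 75 152 dz -53.5; 81 113 dz -59.4; 87 48 dz -168.6; 93 54 dz -168.6; 99 5 dz -168.7; 
tilt xy [-0.0305 -0.0257] psi 97.6 q [ 0.497  0.564  1.364 -0.008  1.253  0.368]
base 4589 ((486.5125427246094, 395.2801513671875), (83.8250961303711, 103.7318115234375), 7.799876689910889) z 12.812824063758463
110 13 [491.  419.3 114.3]
115 187 [482.5 423.8 118.3]
120 581 [481.  423.3 122.8]
125 796 [482.  418.4 127.6]
[1,2.6,2.5,31.4,-0.02]
```

View pics/w18.png

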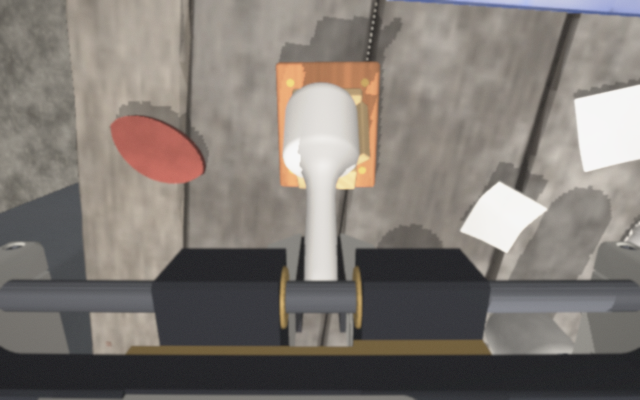

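```bash
python3 -m jog '[1,3,3,30,0]'>/dev/null; python3 -c "
from ang import *
capture('wrist');capture('wrist');ang('w19'); slope('w19'); tilt()
plan([(492.6,352.3,130)],f=1,psi=1.703,n=1)"
```

```text
-106 41 x -0.1..75.8; -98 35 x 6.9..14.1; -90 41 x 14.2..21.5; -66 128 x 72.2..78.6; -58 559 x 29.3..77.6; -50 660 x 32.2..71.5; -42 1966 x 26.6..62.6; -34 724 x 20.1..54.6; -26 676 x 8.1..29.2; 
t 22.65 pos [491.  351.4 149.2] rot [-3.102  0.024  1.702] F [ 0.4  0.2 -2.1] w 14.4
3 268 dz -4.2; 9 262 dz -10.4; 15 248 dz -17.2; 21 226 dz -23.4; 27 208 dz -29.7; 33 176 dz -35.3; 39 175 dz -39.0; 45 153 dz -39.8; 51 164 dz -38.9; 57 179 dz -41.3; 63 162 dz -47.1; 69 166 dz -53.4; 75 145 dz -59.4; 81 87 dz -136.0; 87 71 dz -136.1; 93 53 dz -136.5; 
tilt xy [-0.036  -0.0289] psi 97.5 q [ 0.498  0.6    1.395 -0.009  1.192  0.371]
[1,1.1,2.5,19.1,-0.04]
```

Run:
```python
from ang import *
z=np.load('w19.npz'); Q=z['P'].reshape(-1,3)[z['d'].ravel()>0]; o=get_obs(); t=np.array(o['tool_pos']); a=o['tcp_rot'][2]; D=Q-t
xx=D[:,0]*np.cos(a)+D[:,1]*np.sin(a); yy=D[:,0]*np.sin(a)-D[:,1]*np.cos(a)
for lo,hi in ((5,15),(15,25),(25,35),(58,64),(64,70),(70,76)):
    m=(xx>lo)&(xx<hi)&(D[:,2]>-80)&(D[:,2]<0)&(np.abs(yy)<25); print(lo,yy[m].min().round(1),yy[m].max().round(1),((yy[m].min()+yy[m].max())/2).round(1))
C=np.array([486.5,395.3]); yd=np.array([-.1357,.9907]); xd=np.array([.9907,.1357])
for Tz,Tu,Tv in ((137,-42.3,0),(125,-42.3,0)): print(C+Tu*yd+Tv*xd,Tz)
print('now local',(t[:2]-C)@xd,(t[:2]-C)@yd)
```

```text
5 -24.4 22.3 -1.0
15 -9.2 5.2 -2.0
25 -24.8 25.0 0.1
58 -23.0 16.5 -3.3
64 -22.8 16.0 -3.4
70 -20.1 13.5 -3.3
[492.24011 353.39339] 137
[492.24011 353.39339] 125
now local -1.508588818556986 -44.07392426121266
```

```bash
python3 -c "
from plan import *
plan([(495.2,353.8,137)],f=1,n=1)"
```

```text
[1,2.1,5,12,-0]
```

```bash
python3 -m jog '[1,2.1,5,11,0]'; ./s.sh;  python3 -c "
from plan import *
plan([(495.2,353.8,127)],f=1,n=1)"
```

```text
time: 22.75
tool_pos: [496.0, 353.7, 140.0]
tcp_rot: [-3.105, 0.023, 1.702]
contact_force: [0.1, 0.3, -1.8]
grip_width: 14.1
t 22.8 pos [495.6 353.3 136.9] rot [-3.102  0.024  1.701] F [-1.4  0.1 -2.5] w 14.1
tilt xy [-0.0365 -0.0294] psi 97.5 q [ 0.498  0.621  1.393 -0.009  1.174  0.371]
[1,0.8,0.1,9.9,-0]
```

```bash
python3 -m jog '[1,0.8,0,6,0, 1,0,0,3,0]'; ./s.sh
```

```text
time: 23.0
tool_pos: [495.6, 353.3, 128.1]
tcp_rot: [-3.102, 0.024, 1.7]
contact_force: [0.9, -1.0, -1.4]
grip_width: 14.1
t 23.05 pos [495.6 353.2 127.9] rot [-3.102  0.024  1.7  ] F [ 0.3  1.2 -1.9] w 14.1
tilt xy [-0.036  -0.0293] psi 97.4 q [ 0.497  0.631  1.403 -0.009  1.154  0.372]
```

```bash
python3 -m jog '[1,0,0,2.5,0]'; ./s.sh; python3 -m jog '[1,0,0,2.5,0]'; ./s.sh
```

```text
time: 23.15
tool_pos: [495.8, 353.2, 125.9]
tcp_rot: [-3.103, 0.024, 1.7]
contact_force: [0.1, -0.4, -1.5]
grip_width: 14.2
t 23.2 pos [495.5 353.  125.2] rot [-3.102  0.024  1.7  ] F [ 0.2  0.5 -2.4] w 14.2
tilt xy [-0.036  -0.0293] psi 97.4 q [ 0.497  0.633  1.406 -0.009  1.148  0.372]
time: 23.3
tool_pos: [495.5, 353.0, 123.1]
tcp_rot: [-3.103, 0.024, 1.7]
contact_force: [-1.4, 0.3, 0.7]
grip_width: 13.9
t 23.35 pos [495.2 353.  122.5] rot [-3.102  0.024  1.7  ] F [-0.8  1.5 -0.9] w 14.0
tilt xy [-0.0363 -0.0291] psi 97.4 q [ 0.497  0.636  1.41  -0.009  1.142  0.372]
```

```bash
python3 -m jog '[0.82,0,0,0,0, 0.75,0,0,0,0, 0.65,0,0,0,0]'; ./s.sh; python3 -m jog '[0.6,0,-3,-25,0, 0.6,0,0,-25,0]';python3 -c "
from ang import *
capture('wrist');capture('wrist');ang('w20'); slope('w20'); tilt()
from an import *; crad('w20')"
```

```text
time: 23.65
tool_pos: [495.5, 353.3, 123.2]
tcp_rot: [-3.103, 0.024, 1.7]
contact_force: [-0.5, -0.4, 0.4]
grip_width: 26.4
t 23.7 pos [495.5 353.3 123.3] rot [-3.103  0.024  1.7  ] F [ 0.2 -0.1  0.7] w 29.9
tilt xy [-0.0349 -0.0284] psi 97.4 q [ 0.498  0.635  1.409 -0.009  1.142  0.372]
time: 23.9
tool_pos: [492.7, 353.3, 171.1]
tcp_rot: [-3.096, 0.026, 1.7]
contact_force: [0.7, 0.6, -0.5]
grip_width: 36.3
-106 379 x 18.5..77.0; -98 411 x 31.2..70.4; -90 1230 x 27.0..62.9; -82 410 x 20.1..53.4; -74 377 x 9.9..27.2; -66 385 x 3.1..19.4; -58 458 x -6.1..12.7; -50 650 x -14.8..4.7; -42 12 x -8.7..-5.7; 
t 24.05 pos [493.9 353.8 172.1] rot [-3.101  0.025  1.7  ] F [ 0.5  0.9 -0.8] w 36.8
3 149 dz -53.8; 9 147 dz -60.0; 15 129 dz -66.2; 21 120 dz -72.6; 27 117 dz -78.5; 33 111 dz -84.4; 39 98 dz -87.3; 45 95 dz -87.6; 51 99 dz -87.0; 57 109 dz -90.2; 63 90 dz -96.0; 69 90 dz -101.7; 75 104 dz -108.1; 81 54 dz -159.3; 87 51 dz -159.3; 93 26 dz -159.5; 
tilt xy [-0.0371 -0.0297] psi 97.4 q [ 0.5    0.585  1.355 -0.009  1.249  0.374]
base 4953 ((486.49627685546875, 395.3233947753906), (83.80597686767578, 104.04403686523438), 7.786248207092285) z 12.795346859057089
95 221 [490.  374.7  97.5]
100 243 [490.5 369.9 102.4]
105 250 [491.  365.3 107.5]
110 277 [491.9 360.3 112.5]
115 311 [492.6 355.4 117.6]
120 452 [493.4 348.9 122.6]
125 89 [493.4 347.2 125.6]
```

View pics/w20.png

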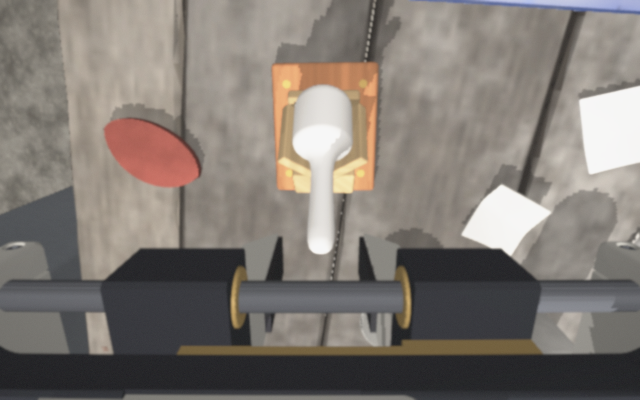

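```bash
python3 -m jog '[0.6,0,0,-45,0, 0.6,0,0,-45,0]' >/dev/null; ./s.sh; python3 -m jog '[0.6,0,0,15,0,0.6,0,0,45,0, 0.6,0,0,40,0,0.6,0,0,5,0,0.6,0,0,0,0]'; ./s.sh; python3 -c "
from plan import *
plan([(492.4,353.5,116.5)],f=.6,n=2)"
```

```text
t 24.3 pos [496.4 355.9 263. ] rot [-3.096  0.027  1.7  ] F [0.9 0.3 4.7] w 36.6
tilt xy [-0.0421 -0.0326] psi 97.4 q [ 0.501  0.526  1.202 -0.008  1.467  0.373]
time: 24.8
tool_pos: [491.7, 352.2, 152.8]
tcp_rot: [-3.097, 0.027, 1.7]
contact_force: [0.4, -0.3, -0.1]
grip_width: 36.8
t 24.85 pos [491.7 352.1 153. ] rot [-3.097  0.027  1.7  ] F [-0.6 -0.4  0.3] w 36.8
tilt xy [-0.0412 -0.0322] psi 97.4 q [ 0.499  0.601  1.382 -0.009  1.21   0.374]
[0.6,1.1,1.3,18.2,-0, 0.6,1.1,1.3,18.2,-0]
```

```bash
python3 -m jog '[0.6,1.1,1.3,18,0,0.6,1.1,1.3,16,0,0.62,0,0,0,0]'; ./s.sh; python3 -c "
from plan import *
plan([(492.4,353.5,116.5)],f=.6,n=1)"
```

```text
time: 25.15
tool_pos: [495.1, 355.0, 122.5]
tcp_rot: [-3.104, 0.024, 1.7]
contact_force: [0.4, 0.0, 0.6]
grip_width: 35.2
t 25.2 pos [495.6 355.3 123.8] rot [-3.106  0.023  1.7  ] F [1.5 0.1 0.2] w 35.2
tilt xy [-0.0328 -0.0276] psi 97.4 q [ 0.5    0.635  1.406 -0.009  1.142  0.376]
[0.6,-1.2,-3.2,7.4,-0]
```

```bash
python3 -m jog '[0.65,-1.2,-3,8,0,0.7,0,0,0,0]'; ./s.sh; python3 -m jog '[1,0,0,0,0,1,0,0,0,0]'; ./s.sh
```

```text
time: 25.4
tool_pos: [493.6, 354.0, 118.3]
tcp_rot: [-3.11, 0.022, 1.7]
contact_force: [-1.6, -0.3, -0.6]
grip_width: 29.1
t 25.45 pos [494.3 354.4 119.2] rot [-3.112  0.021  1.7  ] F [0.4 0.4 0.6] w 28.5
tilt xy [-0.0271 -0.0245] psi 97.4 q [ 0.5    0.635  1.422 -0.009  1.12   0.376]
time: 25.65
tool_pos: [494.7, 354.6, 120.5]
tcp_rot: [-3.113, 0.02, 1.7]
contact_force: [-2.0, -1.3, 0.4]
grip_width: 16.2
t 25.7 pos [494.4 354.6 120.5] rot [-3.113  0.02   1.7  ] F [-2.3 -0.1  2.6] w 14.0
tilt xy [-0.0262 -0.0238] psi 97.4 q [ 0.5    0.633  1.421 -0.009  1.122  0.376]
```

```bash
python3 -m jog '[1,0,0,-15,0,1,0,0,-30,0,1,0,0,-30,0]'; python3 -m jog '[1,-30,0,0,0,1,-45,0,0,0,1,-40,0,0,0,1,0,0,0,0]'; ./s.sh; python3 -c "
from plan import *
plan([(492,228,109)],f=1,n=2)"
```

```text
time: 26.0
tool_pos: [493.9, 354.9, 192.2]
tcp_rot: [-3.101, 0.025, 1.7]
contact_force: [1.6, -0.9, -1.6]
grip_width: 14.2
time: 26.4
tool_pos: [510.8, 239.8, 199.7]
tcp_rot: [-3.111, 0.022, 1.704]
contact_force: [-0.4, 0.8, -1.8]
grip_width: 14.2
t 26.45 pos [510.7 241.7 199.7] rot [-3.111  0.021  1.705] F [ 0.5 -0.  -1.5] w 14.1
tilt xy [-0.0273 -0.0247] psi 97.7 q [ 0.314  0.478  1.461 -0.016  1.237  0.186]
[1,-4.6,-8.8,45.8,-0, 1,-4.6,-8.8,45.8,-0]
```

```bash
python3 -m jog '[1,-4.6,-8,46,0,1,-4.6,-8,38,0,1,0,0,0,0]'; ./s.sh; python3 -c "
from plan import *
plan([(492,228,109)],f=1,n=1)"
```

```text
time: 26.75
tool_pos: [494.7, 230.4, 116.0]
tcp_rot: [-3.116, 0.019, 1.704]
contact_force: [-1.3, 0.1, -1.9]
grip_width: 14.5
t 26.8 pos [496.6 231.2 118.3] rot [-3.121  0.018  1.704] F [-1.4  0.3 -0.9] w 14.0
tilt xy [-0.0183 -0.0204] psi 97.6 q [ 0.303  0.535  1.617 -0.016  1.014  0.179]
[1,-2.4,-4.8,9.5,-0]
```

```bash
python3 -m jog '[1,0,0,10,0,0.85,0,0,0,0,0.842,0,0,0,0]'; ./s.sh; python3 -m jog '[0.838,0,0,0,0]'; python3 -c "
from ang import *
ang('w21')"
```

```text
time: 27.1
tool_pos: [499.7, 234.0, 111.9]
tcp_rot: [-3.129, 0.016, 1.706]
contact_force: [1.2, 0.2, -1.0]
grip_width: 14.5
t 27.15 pos [499.6 234.  111.8] rot [-3.129  0.016  1.706] F [ 0.5 -0.1 -2.2] w 14.5
tilt xy [-0.0108 -0.0176] psi 97.7 q [ 0.306  0.546  1.618 -0.016  0.993  0.18 ]
time: 27.25
tool_pos: [500.0, 234.3, 112.6]
tcp_rot: [-3.13, 0.016, 1.706]
contact_force: [-0.1, 0.9, -0.7]
grip_width: 14.7
-74 20 x 67.6..69.8; -66 322 x 62.3..69.8; -58 485 x 21.6..66.1; -50 503 x 25.6..59.6; -42 1728 x 22.2..53.1; -34 535 x 15.4..31.8; -26 524 x 8.0..25.4; 
t 27.3 pos [500.2 234.4 112.8] rot [-3.131  0.015  1.706] F [ 0.   0.6 -0.3] w 14.6
```

```bash
python3 -m jog '[0.838,0,0,0,0,0.838,0,0,0,0]'; python3 -c "
from ang import *
ang('w22')"
```

```text
time: 27.5
tool_pos: [500.6, 234.5, 113.5]
tcp_rot: [-3.132, 0.015, 1.706]
contact_force: [-0.1, -0.2, -1.8]
grip_width: 15.0
-82 51 x -5.6..-2.3; -74 343 x -11.5..-2.4; -66 233 x -14.4..-6.7; -58 82 x -15.8..-6.5; -50 13 x -8.4..-4.1; -42 14 x -4.0..-0.2; -34 8 x -0.4..2.5; -26 53 x 1.7..9.4; 
t 27.55 pos [500.6 234.5 113.5] rot [-3.132  0.015  1.706] F [ 0.  -0.3 -0.7] w 15.0
```

```bash
python3 -m jog '[0.838,0,0,0,0]'; python3 -c "
from ang import *
ang('w23')"
```

```text
time: 27.65
tool_pos: [500.7, 234.4, 113.7]
tcp_rot: [-3.132, 0.015, 1.706]
contact_force: [0.6, 0.7, -1.3]
grip_width: 14.7
-82 51 x -4.3..-1.7; -74 357 x -10.4..-1.5; -66 245 x -15.4..-6.2; -58 78 x -16.0..-5.7; -50 23 x -7.6..-2.8; -42 8 x -4.7..-0.1; -34 15 x 0.1..3.2; -26 61 x 1.1..9.4; 
t 27.7 pos [500.7 234.4 113.6] rot [-3.132  0.015  1.706] F [ 0.2 -0.3 -1.7] w 14.5
```

```bash
python3 -m jog '[0.836,0,0,0,0]'; python3 -c "
from ang import *
ang('w24')"
```

```text
time: 27.8
tool_pos: [500.8, 234.4, 113.8]
tcp_rot: [-3.132, 0.015, 1.706]
contact_force: [-0.2, 0.3, -0.7]
grip_width: 14.7
-98 8 x -10.2..-7.4; -82 59 x -5.9..-1.9; -74 360 x -10.4..-1.9; -66 253 x -17.9..-6.5; -58 94 x -15.5..-6.2; -50 27 x -9.3..-3.3; -42 17 x -7.1..-0.6; -34 21 x -2.7..2.7; -26 47 x -9.8..9.5; 
t 27.85 pos [500.8 234.4 113.8] rot [-3.132  0.015  1.706] F [-1.3 -0.2 -1.2] w 15.2
```

View pics/w24.png

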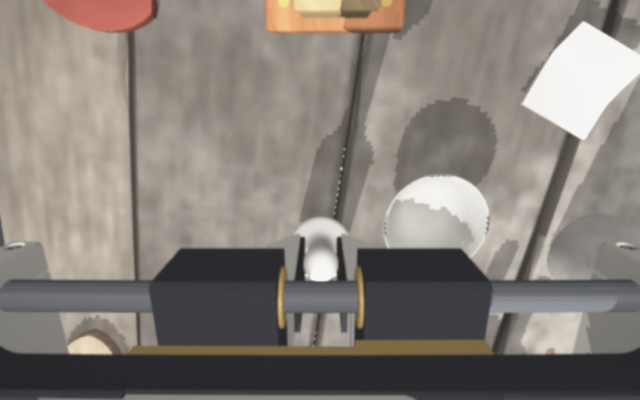

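```bash
python3 -m jog '[0.834,0,0,0,0]'; python3 -c "
from ang import *
ang('w25')"
```

```text
time: 27.95
tool_pos: [500.9, 234.5, 113.9]
tcp_rot: [-3.133, 0.015, 1.706]
contact_force: [0.3, 0.3, 0.6]
grip_width: 15.5
-98 84 x -16.3..-13.1; -90 108 x -16.1..-12.6; -82 120 x -15.6..-12.1; -74 385 x -19.9..-12.2; -66 31 x -19.9..-17.3; -26 39 x -9.7..9.3; 
t 28.0 pos [500.9 234.5 113.9] rot [-3.133  0.015  1.706] F [ 0.2 -0.4  0.1] w 15.1
```

```bash
python3 -c "
from ang import *
snap('scene','s25'); snap('top','t25')
z=cv2.imread('pics/s25.png'); cv2.imwrite('pics/s25c.png',cv2.resize(z[120:300,220:400],None,fx=3.3,fy=3.3))"
```

```text
(no output)
```

View pics/s25c.png

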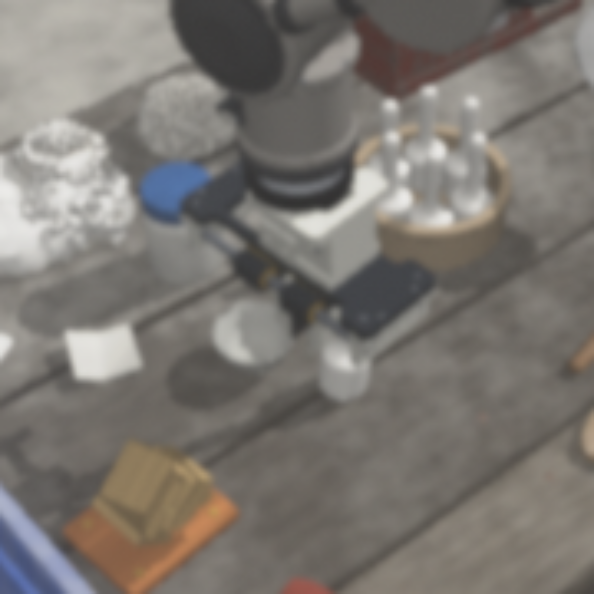

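View pics/w25.png

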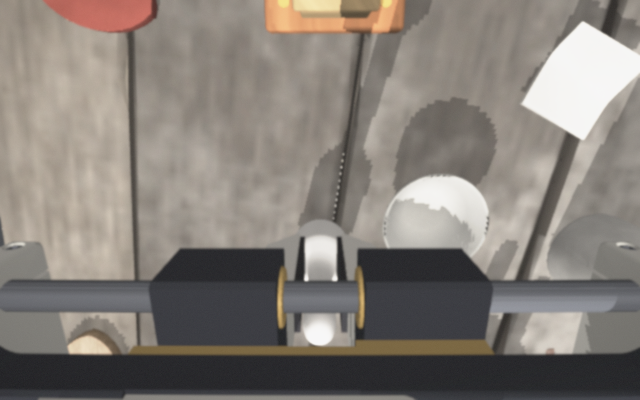

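Run:
```python
from ang import *
capture('wrist'); st(); im,d,c,P=snap('wrist','w26'); st()
o=get_obs();t=np.array(o['tool_pos']);a=o['tcp_rot'][2]
for tag in ('w26','s25','t25'):
    z=np.load(tag+'.npz'); Q=z['P'].reshape(-1,3)[z['d'].ravel()>0]; D=Q-t
    xx=D[:,0]*np.cos(a)+D[:,1]*np.sin(a); yy=D[:,0]*np.sin(a)-D[:,1]*np.cos(a)
    from an import circ
    for lo in range(5,110,6):
        m=(Q[:,2]>lo)&(Q[:,2]<lo+6)&(np.abs(yy)<22)&(xx>-75)&(xx<5)
        if m.sum()>10: print(tag,lo,m.sum(),'x %.1f..%.1f y %.1f..%.1f'%(xx[m].min(),xx[m].max(),yy[m].min(),yy[m].max()), [np.round(v,1) for v in circ(np.c_[xx[m],yy[m]],20)] if lo<45 else '')
```

```text
t 28.15 pos [500.8 234.5 113.8] rot [-3.132  0.015  1.706] F [ 0.4  0.1 -0.2] w 15.3
t 28.2 pos [500.8 234.5 113.8] rot [-3.132  0.015  1.706] F [ 0.8  0.7 -0.6] w 15.2
w26 5 77 x -23.5..-14.5 y -17.1..15.3 [array([-34.8,  -1.2]), np.float64(0.2)]
w26 11 144 x -22.8..-14.2 y -17.6..14.4 [array([-34.7,  -1.1]), np.float64(0.2)]
w26 17 147 x -21.2..-14.5 y -15.0..13.4 [array([-34.8,  -1.3]), np.float64(0.2)]
w26 23 131 x -19.5..-14.3 y -13.9..11.1 [array([-35.1,  -1.3]), np.float64(0.3)]
w26 29 134 x -18.9..-14.5 y -10.9..9.6 [array([-35.3,  -1.3]), np.float64(0.3)]
w26 35 210 x -21.7..-15.0 y -10.6..9.3 [array([-36.1,  -1.4]), np.float64(0.8)]
w26 41 534 x -40.4..-16.3 y -10.4..9.3 [array([-41.3,  -3.2]), np.float64(2.7)]
w26 47 332 x -38.7..-24.1 y -10.2..9.2 
w26 53 156 x -35.7..-27.3 y -8.7..6.6 
w26 59 89 x -32.2..-28.2 y -7.2..4.6 
w26 89 67 x -35.9..-5.8 y -9.4..7.5 
w26 95 276 x -36.6..5.0 y -9.6..7.6 
w26 101 347 x -38.1..4.7 y -9.5..7.7 
w26 107 421 x -38.0..4.4 y -8.7..7.7 
s25 5 11 x -41.4..-18.0 y -19.9..3.2 [array([-37.5,   0.2]), np.float64(0.8)]
s25 11 21 x -46.7..-15.7 y -21.2..6.5 [array([-37.5,   0.2]), np.float64(1.1)]
s25 17 23 x -46.2..-16.5 y -19.8..10.3 [array([-38. ,   0.3]), np.float64(1.4)]
s25 23 25 x -45.1..-17.7 y -21.2..11.6 [array([-39.2,  -0.3]), np.float64(1.3)]
s25 29 22 x -44.7..-19.3 y -21.3..13.1 [array([-40. ,  -0.8]), np.float64(0.8)]
s25 35 22 x -51.4..-18.4 y -21.3..14.7 [array([-39.9,  -0.4]), np.float64(1.0)]
s25 41 40 x -44.3..-18.0 y -20.6..12.1 [array([-43.2,  -1.1]), np.float64(2.7)]
s25 47 22 x -39.5..-24.7 y -10.3..8.6
```

```bash
python3 -m jog '[0.7,0,-1,0,0,0.7,-17,0,0,0,0.7,-17,0,3,0]'; ./s.sh;  python3 -c "
from ang import *
o=get_obs(); C=np.array([500.8,234.5]); a=1.706; p=C-34.8*np.array([np.cos(a),np.sin(a)])-1.2*np.array([np.sin(a),-np.cos(a)]); print(p)
plan([(p[0],p[1],107)],f=.7,n=1)"
```

```text
time: 28.5
tool_pos: [504.2, 201.6, 111.5]
tcp_rot: [-3.133, 0.014, 1.709]
contact_force: [-0.1, 0.6, -0.6]
grip_width: 27.0
t 28.55 pos [504.2 199.4 110.9] rot [-3.132  0.016  1.707] F [ 0.4 -1.5  0.5] w 27.6
tilt xy [-0.0074 -0.0168] psi 97.8 q [ 0.243  0.531  1.65  -0.018  0.972  0.117]
[504.30171739 199.85583779]
[0.7,0.5,0.2,3.9,-0]
```

```bash
python3 -m jog '[0.8,0.5,0.2,4,0,1,0,0,0,0,1,0,0,0,0]'; ./s.sh; python3 -m jog '[1,0,0,-20,0,1,0,0,-40,0]'; python3 -c "
from ang import *
capture('wrist'); capture('wrist'); im,d,c,P=snap('wrist','w27'); st(); head('w27'); tilt()
plan([(500,140,190),(560,20,245)],f=1,psi=np.radians(75))"
```

```text
time: 28.85
tool_pos: [504.2, 200.2, 106.6]
tcp_rot: [-3.132, 0.015, 1.706]
contact_force: [0.8, -0.1, 1.9]
grip_width: 14.3
t 28.9 pos [504.2 200.2 106.7] rot [-3.132  0.015  1.706] F [ 0.1 -0.8  0. ] w 14.2
tilt xy [-0.0075 -0.0165] psi 97.7 q [ 0.244  0.537  1.653 -0.017  0.963  0.119]
time: 29.1
tool_pos: [501.2, 201.4, 162.5]
tcp_rot: [-3.119, 0.017, 1.707]
contact_force: [0.3, -0.0, -1.7]
grip_width: 14.3
t 29.25 pos [504.2 202.2 166.6] rot [-3.131  0.015  1.707] F [-0.3  0.3 -0.5] w 14.0
-105 23 [array([0.8, 0.5]), np.float64(0.1)]
-95 229 [array([0.9, 0.6]), np.float64(0.2)]
-85 229 [array([0.9, 0.2]), np.float64(0.2)]
-50 237 [array([ 1.2, -1.3]), np.float64(0.4)]
-40 214 [array([ 1.2, -1.9]), np.float64(0.2)]
tilt xy [-0.0083 -0.0165] psi 97.8 q [ 0.248  0.464  1.585 -0.016  1.105  0.119]
[1,-39,-8.2,-14.2,4.56, 1,-38.1,3.6,-14.8,4.56, 1,-34.9,18.2,-15.6,4.56, 1,-33.3,20.9,-15.6,4.56, 1,-31.6,23.5,-15.6,4.56]
```

```bash
python3 -m jog '[1,-20,0,-45,4,1,-40,10,-40,4,1,-42,20,0,4,1,-38,28,0,4,1,-25,28,0,0]'; ./s.sh; python3 -c "
from plan import *
plan([(609,13,250)],f=1,psi=np.radians(81.5))"
```

```text
time: 29.75
tool_pos: [586.3, 36.2, 248.1]
tcp_rot: [-3.126, 0.02, 1.428]
contact_force: [-0.3, 1.5, -2.0]
grip_width: 14.3
t 29.8 pos [589.3  31.8 247.2] rot [-3.128  0.022  1.426] F [ 1.6 -4.1 -2. ] w 14.3
tilt xy [-0.0169 -0.0201] psi 81.7 q [-0.065  0.476  1.328 -0.022  1.354  0.085]
[1,-15.8,22.2,-2.8,0.19]
```

```bash
python3 -m jog '[1,-14,18,-2,0,1,0,2,0,0]'; python3 -c "
from ang import *
from an import *
capture('wrist'); capture('wrist'); im,d,c,P=snap('wrist','w28'); st(); head('w28'); tilt(); r,o=sag('w28',c0=(611.7,14))"
```

```text
time: 30.0
tool_pos: [607.5, 12.9, 245.5]
tcp_rot: [-3.123, 0.023, 1.423]
contact_force: [1.1, -0.7, -2.0]
grip_width: 14.2
t 30.15 pos [605.6  15.9 245.8] rot [-3.121  0.021  1.426] F [ 0.2  1.  -1.9] w 14.3
-105 81 [array([-1.3, -0.7]), np.float64(0.2)]
-95 243 [array([-1.2, -0.8]), np.float64(0.2)]
-85 246 [array([-1.1, -1.2]), np.float64(0.2)]
-50 219 [array([-0.8, -2.6]), np.float64(0.3)]
-40 224 [array([-0.7, -3. ]), np.float64(0.3)]
tilt xy [-0.0237 -0.0181] psi 81.7 q [-0.09   0.51   1.275 -0.021  1.379  0.059]
rim 4016 [611.9  14.2] 3.0 z 53.8 floor z 8.0
343 top [618.6  56.1 118. ] rel r 42.4 ang 80.9
320 top [579.1  42.7 117.9] rel r 43.4 ang 139.0
324 top [652.5  30.2 117.9] rel r 43.7 ang 21.4
242 top [570.7   0.9 118.1] rel r 43.3 ang -162.1
290 top [647.   -9.7 117.9] rel r 42.5 ang -34.2
```

View pics/w28.png

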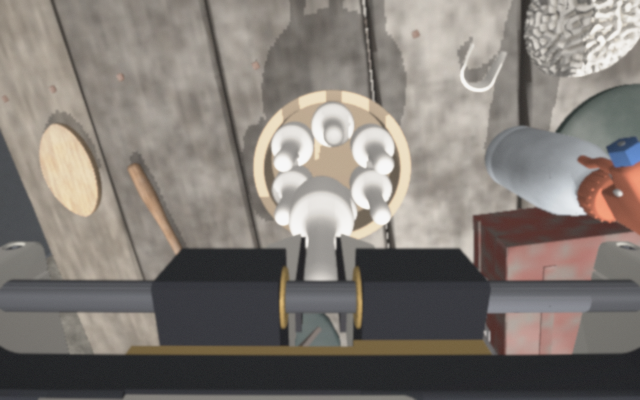

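```bash
python3 -c "
from plan import *
plan([(613.2,15.0,215)],f=1,n=1)"
```

```text
[1,0.9,8.3,30.6,-0]
```

```bash
python3 -m jog '[1,0.5,7,10,0,1,0.4,1.3,20,0,1,0,0,0,0]'; ./s.sh; python3 -c "
from plan import *
plan([(613.2,15.0,180)],f=1,n=1)"
```

```text
time: 30.45
tool_pos: [612.4, 18.2, 213.4]
tcp_rot: [-3.119, 0.021, 1.43]
contact_force: [-0.6, -0.3, -2.3]
grip_width: 14.4
t 30.5 pos [613.1  18.2 215. ] rot [-3.122  0.021  1.43 ] F [-0.1 -0.4 -1.1] w 14.2
tilt xy [-0.0223 -0.0176] psi 81.9 q [-0.086  0.545  1.3   -0.02   1.317  0.061]
[1,-2.5,1.2,35.1,-0]
```

```bash
python3 -m jog '[1,-2.5,1.2,20,0,1,-0.5,0,15,0,1,0,0,0,0]'; ./s.sh; python3 -c "
from ang import *
im,d,c,P=snap('wrist','w29'); st(); head('w29'); from an import *; sag('w29',c0=(611.7,14))
plan([(613.2,15.0,160)],f=1,n=1)"
```

```text
time: 30.8
tool_pos: [614.2, 16.1, 181.8]
tcp_rot: [-3.126, 0.02, 1.432]
contact_force: [-0.7, 0.0, -1.4]
grip_width: 14.0
t 30.85 pos [614.7  16.1 183. ] rot [-3.128  0.02   1.432] F [-0.9 -1.  -0. ] w 14.1
tilt xy [-0.0162 -0.0179] psi 82.1 q [-0.089  0.572  1.346 -0.02   1.239  0.056]
t 30.9 pos [615.1  16.  183.7] rot [-3.13   0.02   1.432] F [ 0.3 -0.3 -0.4] w 14.2
-105 79 [array([-1.2, -0. ]), np.float64(0.2)]
-95 243 [array([-1.2, -0.2]), np.float64(0.2)]
-85 248 [array([-1.2, -0.4]), np.float64(0.2)]
-50 218 [array([-1.2, -2. ]), np.float64(0.3)]
-40 219 [array([-1.1, -2.4]), np.float64(0.2)]
rim 5464 [612.   14.2] 3.0 z 53.8 floor z 7.9
561 top [618.8  56.4 117.9] rel r 42.7 ang 80.9
520 top [579.4  42.9 117.9] rel r 43.4 ang 138.6
518 top [652.5  30.5 117.9] rel r 43.6 ang 21.9
2274 top [615.1  22.8 120.5] rel r 9.1 ang 70.0
75 top [648.5  -4.8 115. ] rel r 41.2 ang -27.5
80 top [572.    5.3 115. ] rel r 41.0 ang -167.4
[1,-0.8,-1.5,23.8,-0]
```

```bash
python3 -m jog '[1,-2,-1.8,18,0,1,0,0,0,0]'; python3 -c "
from ang import *
capture('wrist');im,d,c,P=snap('wrist','w30'); st(); head('w30'); 
plan([(613,14.2,150)],f=1,n=1)"
```

```text
time: 31.1
tool_pos: [614.1, 14.3, 168.5]
tcp_rot: [-3.134, 0.02, 1.433]
contact_force: [0.1, 0.1, -1.8]
grip_width: 14.4
t 31.2 pos [615.8  14.2 171. ] rot [-3.14   0.019  1.433] F [ 0.3 -0.7 -0.3] w 14.3
-105 78 [array([-0.3, -0.1]), np.float64(0.1)]
-95 238 [array([-0.4, -0.3]), np.float64(0.2)]
-85 250 [array([-0.4, -0.6]), np.float64(0.2)]
-50 223 [array([-0.7, -2.1]), np.float64(0.3)]
-40 216 [array([-0.8, -2.4]), np.float64(0.2)]
[1,-0,-2.8,21.1,-0]
```

```bash
python3 -m jog '[1,-0.3,-3.4,10,0]'; ./s.sh;  python3 -c "
from plan import *
plan([(612.4,14.3,150)],f=1,n=1)"
```

```text
time: 31.3
tool_pos: [614.0, 14.2, 163.4]
tcp_rot: [3.138, 0.019, 1.433]
contact_force: [0.5, -0.1, -0.9]
grip_width: 14.1
t 31.35 pos [612.1  14.4 160.7] rot [-3.14   0.019  1.433] F [-0.6 -0.5 -2.3] w 14.0
tilt xy [-0.004  -0.0188] psi 82.1 q [-0.092  0.582  1.393 -0.021  1.169  0.054]
[1,0.1,0.3,10.7,-0]
```

```bash
python3 -m jog '[1,0,0.4,12,0]'; ./s.sh; python3 -m jog '[1,0,0.6,8,0]'; ./s.sh
```

```text
time: 31.45
tool_pos: [613.1, 14.2, 149.8]
tcp_rot: [3.14, 0.019, 1.433]
contact_force: [0.2, -0.2, -1.6]
grip_width: 14.4
t 31.5 pos [611.7  14.2 146.5] rot [-3.138  0.019  1.433] F [-0.6 -0.1 -2.9] w 14.5
tilt xy [-0.006  -0.0187] psi 82.1 q [-0.093  0.596  1.409 -0.021  1.14   0.054]
time: 31.6
tool_pos: [612.4, 13.9, 138.4]
tcp_rot: [-3.139, 0.019, 1.433]
contact_force: [0.0, -0.5, -0.8]
grip_width: 14.3
t 31.65 pos [611.4  13.9 136.1] rot [-3.135  0.019  1.433] F [ 0.1  0.3 -2.9] w 14.1
tilt xy [-0.0089 -0.0184] psi 82.1 q [-0.093  0.608  1.419 -0.021  1.121  0.054]
```

```bash
python3 -m jog '[1,0.3,1.3,8,0]'; ./s.sh; python3 -m jog '[1,0.2,0.6,7,0]'; ./s.sh
```

```text
time: 31.75
tool_pos: [613.0, 13.9, 128.0]
tcp_rot: [-3.136, 0.019, 1.433]
contact_force: [0.4, 0.6, -1.6]
grip_width: 14.2
t 31.8 pos [612.2  13.9 125.8] rot [-3.133  0.02   1.433] F [-1.7 -0.4 -4.4] w 14.2
tilt xy [-0.0113 -0.0182] psi 82.1 q [-0.093  0.622  1.425 -0.021  1.104  0.055]
time: 31.9
tool_pos: [613.1, 13.9, 118.7]
tcp_rot: [-3.134, 0.02, 1.433]
contact_force: [0.8, -0.2, -2.0]
grip_width: 14.1
t 31.95 pos [612.2  13.9 116.7] rot [-3.131  0.02   1.433] F [ 0.1 -0.3 -2.9] w 14.1
tilt xy [-0.0135 -0.018 ] psi 82.1 q [-0.093  0.633  1.432 -0.022  1.088  0.055]
```

Foot about 2 mm above the floor, no resistance. Last bit down, then release.

```bash
python3 -m jog '[1,0,0,2,0]'; ./s.sh; python3 -m jog '[1,0,0,0.5,0]'; ./s.sh
```

```text
time: 32.05
tool_pos: [612.2, 13.9, 114.4]
tcp_rot: [-3.131, 0.02, 1.433]
contact_force: [-2.5, 2.6, 23.8]
grip_width: 13.9
t 32.1 pos [612.5  13.9 114.7] rot [-3.131  0.02   1.433] F [-0.8 -0.1 -1.2] w 13.6
tilt xy [-0.0129 -0.0179] psi 82.1 q [-0.093  0.636  1.434 -0.022  1.083  0.055]
time: 32.2
tool_pos: [612.7, 14.0, 114.6]
tcp_rot: [-3.132, 0.019, 1.433]
contact_force: [-0.9, 0.8, 3.8]
grip_width: 14.1
t 32.25 pos [612.7  14.  114.7] rot [-3.132  0.019  1.433] F [-0.5  0.1  1. ] w 14.0
tilt xy [-0.0121 -0.0179] psi 82.1 q [-0.093  0.636  1.434 -0.021  1.082  0.055]
```

```bash
python3 -m jog '[0.78,0,0,0,0,0.74,0,0,0,0,0.74,0,0,0,0]'; ./s.sh; python3 -m jog '[0.74,0,0,-15,0]'; ./s.sh; python3 -m jog '[0.74,0,0,-20,0]'; ./s.sh
```

```text
time: 32.55
tool_pos: [613.1, 13.9, 115.3]
tcp_rot: [-3.134, 0.019, 1.433]
contact_force: [0.4, 0.4, -0.2]
grip_width: 23.6
t 32.6 pos [613.1  13.9 115.3] rot [-3.134  0.019  1.433] F [0.4 0.7 0.3] w 23.5
tilt xy [-0.0105 -0.0182] psi 82.1 q [-0.093  0.635  1.433 -0.022  1.082  0.055]
time: 32.7
tool_pos: [612.0, 14.2, 128.5]
tcp_rot: [-3.13, 0.02, 1.433]
contact_force: [0.3, 0.0, -1.0]
grip_width: 23.9
t 32.75 pos [613.9  14.1 132.2] rot [-3.136  0.019  1.433] F [ 1.3 -0.3  2.5] w 23.7
tilt xy [-0.0086 -0.0183] psi 82.1 q [-0.093  0.617  1.415 -0.021  1.117  0.055]
time: 32.85
tool_pos: [613.0, 14.5, 150.6]
tcp_rot: [-3.132, 0.02, 1.433]
contact_force: [-0.2, -0.1, -0.5]
grip_width: 23.6
t 32.9 pos [615.5  14.4 155.7] rot [-3.14   0.019  1.433] F [ 2.4 -0.   4.3] w 23.8
tilt xy [-0.0042 -0.0187] psi 82.1 q [-0.092  0.593  1.388 -0.021  1.163  0.055]
```

```bash
python3 -m jog '[0.74,0,0,-40,0,0.74,-20,-20,-40,0,0.74,-40,-25,-20,0,0.74,0,0,0,0]'; python3 -c "
from ang import *
from an import *
snap('scene','s31');snap('top','t31'); capture('wrist');im,d,c,P=snap('wrist','w31'); st(); sag('w31',c0=(612,14.2));sag('t31')
z=cv2.imread('pics/s31.png'); cv2.imwrite('pics/s31c.png',cv2.resize(z[120:260,280:420],None,fx=4.2,fy=4.2))"
```

```text
time: 33.3
tool_pos: [562.9, -38.0, 259.5]
tcp_rot: [3.14, 0.02, 1.435]
contact_force: [-0.4, -0.2, 0.6]
grip_width: 23.6
t 33.5 pos [563.9 -34.4 255.3] rot [-3.137  0.018  1.438] F [ 0.3  0.4 -0.4] w 24.1
rim 5091 [612.   14.1] 3.0 z 53.8 floor z 7.9
381 top [617.9  55.4 117.9] rel r 41.7 ang 81.9
356 top [578.4  41.9 117.9] rel r 43.6 ang 140.5
343 top [651.8  29.3 117.8] rel r 42.6 ang 20.9
327 top [611.4  14.9 118.1] rel r 1.0 ang 129.8
310 top [ 5.71e+02 -3.00e-01  1.18e+02] rel r 43.5 ang -160.7
314 top [646.4 -10.3 117.9] rel r 42.2 ang -35.3
288 top [610.8 -28.2 117.9] rel r 42.3 ang -91.6
rim 764 [611.4  13.7] 3.3 z 55.6 floor z 9.9
42 top [651.8  29.2 120.3] rel r 43.2 ang 21.0
44 top [646.5 -10.4 119.7] rel r 42.6 ang -34.6
43 top [617.6  55.4 119.9] rel r 42.1 ang 81.6
46 top [611.2  14.6 119.8] rel r 0.9 ang 106.1
47 top [610.9 -28.6 119.8] rel r 42.4 ang -90.8
44 top [577.5  41.9 120.1] rel r 44.1 ang 140.3
45 top [ 5.705e+02 -5.000e-01  1.200e+02] rel r 43.4 ang -160.8
```

View pics/w31.png

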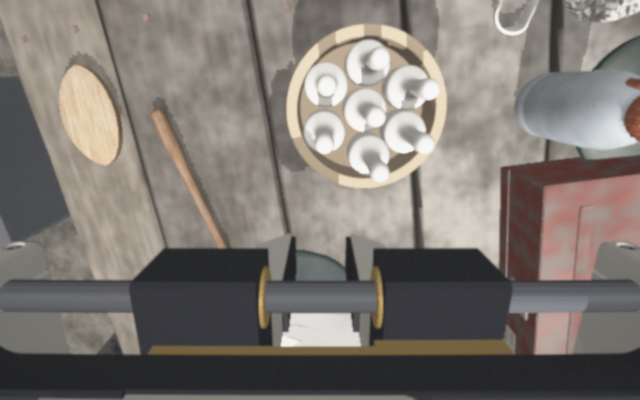

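View pics/s31c.png

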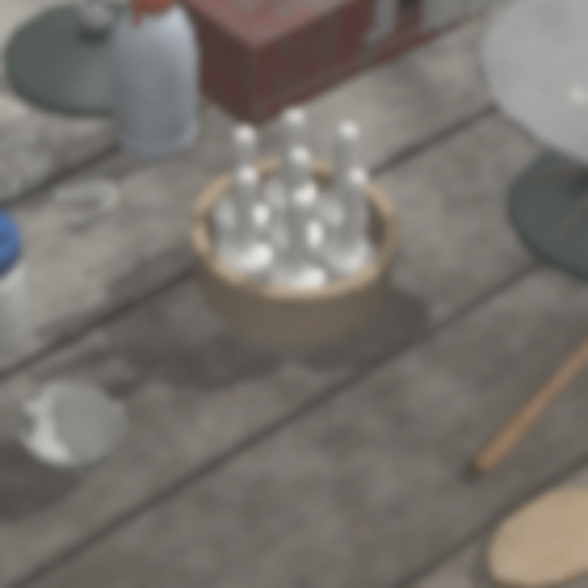

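```bash
python3 -c "
from plant import *
print(close_job())"
```

```text
the job is handed in; nothing more can be done
None
```

All seven pestles are standing head down in the sagger, six round one in the middle, and I handed the job in at about 33.5 s of the 72 s.

- **In the sagger:** I moved four of the five standing pestles along the wall to open a gap, and put the cradle pestle into it. The worktop pestle then went into the middle.
- **V-cradle step:** I laid the worktop pestle in the emptied cradle and let go of it for about 0.9 s. The camera showed its handle within about 1 mm of where the first pestle had lain. I then took it again by the handle.
- **Last checks:** In the wrist and top views all seven handle ends are level, to about 0.6 mm. Six of them are 42–44 mm from the sagger's centre and the middle one is 1 mm off it (limit 50 mm). I did not measure their tilt directly; upright is inferred from the level handle ends. The gripper was clear of everything, and the bystanders looked undisturbed in the pictures.
- **Contact force:** The highest wrist force I saw was about 24 N, when the last pestle touched the floor.

**What went wrong on the way:**
- **Pestle slipped out:** The worktop pestle swung past upright in the loosened grip over the worktop, then slipped out and landed standing. I regripped it there by the handle.
- **Tool tilt:** Fast moves tilted the tool by up to about 5 degrees. It was down to about 1 degree at the last insertion.

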